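# Clamp a heat sink in the bonding press, to the first slip of its torque-limiting cap

## Robot

A 6-joint arm with a two-finger parallel gripper is mounted at the origin on a cart in front of the work surface, level with it; the furniture and walls round the work are solid. World frame = base frame: x ahead of the robot, y to its left, z up, the work surface at z = 0. Lengths are in mm, angles in degrees, forces in N, time in s.
With the tool pointing down it reaches from about 300 to 875 mm from the base axis. Payload 4.2 kg.
Tool frame: the origin (TCP) lies on the centre line of the jaws, within the pads' length; the fingertips stand r.nose_length ahead of it and the grasp point (between the pads) is the TCP (r.nose_length is the distance from the TCP to the fingertips, in mm); z points along the fingers, y is the line along which they close (so a half turn about z gives the same grasp; the last joint's range is limited). The gripper opens to 85 mm and grips with 20 to 120 N. Pads are 22 mm wide; open, the fingers measure 114 mm over their backs; the gripper's body (76 mm by 85 mm) begins 54 mm behind the grasp point. The pads swing forward as they close: fully open they stand 13 mm farther back than shut.
Start: joints at [69.614, 18.312, 89.639, -0, 72.044, -1.146], TCP at [189.478, 542.897, 250.338] pointing down, gripper open.
Joint ranges: [-177.97, 177.97], [-48.28, 115.42], [12.27, 149.76], [-77.06, 257.06], [2.81, 150.46], [-146.56, 146.56]. Speed limits (degrees/s): [147.25, 147.25, 180, 180, 180, 180].

## Interface

Orientations are given as [roll, pitch, yaw] about the fixed x, y, z axes, in that order (R = Rz(yaw) Ry(pitch) Rx(roll)).
In Python, from cell import r gives the robot as it stands. The module is installed in compiled form; this text tells all that it offers.
- The arm moves only by the tool send_rows, never from a script. Its argument "series" is a list of rows, each an object of numbers: "dx", "dy", "dz": the shift along the world's x, y, z in m; "wx", "wy", "wz": the turn, a rotation vector about the world's x, y, z in rad; "gripper": the finger opening in m, from 0 to 0.0854. A call has 1 to 10 rows; each row is the pose to reach, as a shift and turn from the pose commanded when the call began; what a row does not reach only later rows make up. A row lasts 1/12 s, in which the tool goes at most 41.7 mm and 7.16 degrees, less where a joint would pass 70% of its speed; a pose out of reach is approached as far as the arm can. A call with a gripper value outside its range is refused whole. The fingers move at their own pace and stop on an object; the grip force is fixed at half the most. Time passes only in rows, so rows that repeat a pose let the fingers close. It gives the time, the measured TCP pose, the force, the opening and the grip force at its end, in the units of the state.
- r.sense(): the state, without advancing time (a new reading comes with each control period).
- r.grab_frame(name): name is "scene" or "side" or "wrist"; returns the picture (420x560x3 uint8, red, green, blue); there is no depth.
- r.camera_params(name): a dict with "fx", "fy", "cx", "cy" (pixels), "dist" ([k1, k2, p1, p2, k3] as OpenCV has them; the pictures are not rectified), "world_to_cam" (4x4, takes a point from world to camera coordinates); the wrist camera has in their place "mount" (4x4, takes a point from camera to tool coordinates, whose origin is the TCP and whose axes are the flange's). Camera axes: x right, y down, z forward; pixel columns grow to the right and rows downward; lengths in mm; the calibration is good to about 2 mm. A picture is of the moment at which its call begins: read the wrist's pose just before it. camera_params takes no time and is no camera call.
- r.job_done(): hands the job in; it is judged then, once.
The state is a dict: "time_s": time; "joints": joint angles; "qd": joint speeds; "tau": joint torques, N m; "tool_pos": TCP position; "tcp_rot": TCP orientation; "contact_force": force on the tool from outside, world axes, zero at the start; "ft_torque": the same for the moment, N m; "width": finger opening in mm; "grip_force": force on a finger pad.
Only numpy, scipy, OpenCV 4.12 (cv2) and the standard library are available. Lean on these libraries where they do the work, as an engineer would, in place of code of your own. Each camera call takes 0.05 s, during which the arm holds its last target. There are 200 camera calls.

## Task

Take the black finned heat sink out of the parts tray and lay it (no dropping) fins up, flat and centred, on the pink pad between the white cheeks of the bonding press, swing the blue arm over it up to its stop, and turn the black cap clockwise until its clutch first slips (the cap moves on while the brass screw end in its middle stands still). Stop there, well within a sixth of a turn of slip, and let go. Leave everything else where it is.

Things in the scene. Friction and masses are not known exactly. Their poses are not given: they have to be found in the camera images.
- heat_sink: Loose black heat sink, 40 (x) x 60 (y) x 28 mm, 0.08 to 0.15 kg; thin fins along its y on a 6 mm base. Origin: centre of its underside, z up through the fins. Starts fins up in one tray compartment with its 60 mm length across it (3 mm free at each end): grip its long sides there. In the press only its ends are free to grip, so set it down on the bench between and take it again by the ends.
- tray: Fixed grey-blue tray, 141 (x) x 110 (y) mm, walls 3 mm thick, 36 mm high, floor top at z = 3 mm. Origin: centre of its underside. A wall along y at x = 0 makes two compartments, 66 mm in x, 104 mm in y, centred at x = +34.5 and -34.5 mm. It stands at the left or the right end of the bench; the heat sink may be in either compartment.
- press: Fixed bonding press; origin on the bench under the nest's middle. Aluminium base x -42..42, y -40..112, top z = 15 mm. White guide cheeks 48 mm long in x, 7 mm thick, inner faces at y = +-22.5, straight to z = 53, then flared out to z = 60. The x ends are open. The heat sink lies with its y along the press x, either way round; its top is then at z = 49. Pivot post at y = 72.
- nest (a point): Centre of the top of the pink thermal pad (50 x 34 mm), 21 mm above the bench: where the centre of the heat sink's underside belongs. Axes as the press.
- swing_arm (a joint): Angle of the blue swing arm about the upright post, rad. 0: closed against its stop, screw over the nest (the arm points along the press -y); grows counterclockwise from above, to 2.0. Starts between 1.3 and 1.9. Stays where it is left; turns against 0.2 N m (3.5 N at the handle).
- pivot (a point): On the axis of the arm's post, at mid-height of the bar (71 mm above the bench). The hub round it is 33 mm across, its nut reaches z = 93 mm.
- handle (a point): Mid-height of the red upright swing handle, a round pin 13 mm across, z = 77 to 108 mm, on the arm's tail 58 mm behind the pivot (away from the screw), the tail's top at z = 77 mm. Push it round clockwise from above to close the arm. The arm's front bar (22 mm wide, z = 64 to 78 mm) ends 72 mm from the pivot in a boss 37 mm across, top z = 85 mm, with the screw and cap.
- cap_grip (a point): On the axis of the black fluted cap, at its mid-height. Cap 34 mm across, 26 mm high (13 mm above and below this point), white index line on top; the brass screw end (16 mm across, 1 mm proud) in its middle has a black line, in line with the white one until the clutch slips. The cap's underside is 5 to 7 mm above the boss at the start and 4 mm when clamped; it sinks 8 mm per turn.
- screw (a joint): Angle of the screw, rad, growing as it is turned clockwise from above; it lowers the foot by 1.27 mm per rad (8 mm per turn). Starts between 2.6 and 3.6; the foot meets a seated heat sink at about 4.7. Self-locking, turns against 0.05 N m.
- clutch_cap (a joint): How far the cap has slipped round on the screw, rad, clockwise from above. 0 at the start; stays near 0 while the clutch drives the screw (cap and screw turn together), grows when the clutch slips, at 0.09 N m.
- press_foot: The steel pressure foot, 22 mm across, under the boss; origin at the centre of its flat underside. It moves up and down only.
- relay: Grey relay cube with a black foot, 22 x 29 x 34 mm, loose, in the other tray compartment. Bystander. Origin: centre of its underside (so for the next ones).
- filter_box: Diecast aluminium box with coax sockets, 74 x 112 x 36 mm, loose, at the end of the bench where the tray is not. Bystander.
- bobbin: Bobbin of red wire with white flanges, standing on one, 50 mm across, 32 mm high, loose, in front of the radio, left of the press. The bench in front of it, between the press and the box or tray at the left end, is free. Bystander.
- tape: Roll of black tape lying flat, 62 mm across, 19 mm high, loose. Bystander.
- adapter: Coaxial adapter lying on its side, 20 x 42 (its y) x 21 mm, loose, right of the press. Bystander.

How it is judged (in metres and radians):
On the way, in this order (a step that is already met when the one before it is completed fails the run):
1. the heat sink is brought down between the cheeks to within 6 mm of the pad while still held, not dropped (contact force between the fingers and heat_sink above 1 N and horizontal distance between heat_sink and nest below 0.012 m and z of heat_sink in the frame of nest below 0.006 m), for 0.05 s.
2. the heat sink lies fins up, flat and centred on the thermal pad between the cheeks and is let go (horizontal distance between heat_sink and nest below 0.008 m and z of heat_sink in the frame of nest between -0.0025 and 0.0025 m and angle between heat_sink's own z axis and vertical below 0.06 rad and angle between the y axis of heat_sink and the x axis of press, either way round below 0.14 rad and contact force between the fingers and heat_sink below 0.5 N), for 0.2 s.
3. the swing arm is home against its stop over the seated heat sink (horizontal distance between heat_sink and nest below 0.008 m and z of heat_sink in the frame of nest between -0.0025 and 0.0025 m and angle between heat_sink's own z axis and vertical below 0.06 rad and angle between the y axis of heat_sink and the x axis of press, either way round below 0.14 rad and value of joint swing_arm below 0.06 rad), for 0.2 s.
4. the cap is turned clockwise until the clutch slips with the foot down hard on the heat sink (all of step 3 and value of joint clutch_cap above 0.04 rad and contact force between press_foot and heat_sink above 12 N), for 0.1 s.
At the end, for the whole second after the job is handed in: Heat sink at rest fins up on the pad: within 8 mm of its centre, flat to 2.5 mm and 3 deg, along the nest within 8 deg; arm within 0.06 rad of its stop; foot pressing on it with over 12 N; clutch slipped by 0.04 to 1.0 rad in all; bystanders within 30 mm of their starts (all of step 4 and value of joint clutch_cap below 1 rad and linear speed of heat_sink below 0.01 m/s); the robot touches nothing.
It fails at once if the clutch is driven on past its first slip (more than 1.0 rad of slip) (value of joint clutch_cap above 1 rad).
It fails at once if the heat sink is tipped over (angle between heat_sink's own z axis and vertical above 1 rad).
It fails at once if a bystander (relay, filter box, bobbin of red wire, tape, adapter) is shoved away by more than 30 mm (distance of any of relay, filter_box, bobbin, tape, adapter from where it was at the start of the episode above 0.03 m).
It also fails if it takes over 72 s, if anything falls off the work surface, if the arm or the gripper's body presses on something with over 40 N, if the wrist force passes 120 N, or if a joint passes its speed limit or range.

## Working session

There is one attempt and no reset: what is moved stays moved. The work goes in short steps, Python scripts to look and compute and a tool call to move; the robot and the scene stay as the last step left them, time stands still between calls to the robot, and variables do not carry over. Pictures are saved under pics/ and viewed, at most 10 in all, crops included, and the job is handed in when it is done.

Besides the shell and the picture viewer there is one more tool, called after "Emit:" as name(argument=value, ...), one argument or row to a line, values as JSON. send_rows: Moves the arm, as the interface text tells. Its arguments: {"type":"object","properties":{"series":{"type":"array","items":{"type":"object","properties":{"dx":{"type":"number"},"dy":{"type":"number"},"dz":{"type":"number"},"wx":{"type":"number"},"wy":{"type":"number"},"wz":{"type":"number"},"gripper":{"type":"number"}}}}},"required":["series"]}

```bash
mkdir -p pics; cat > h.py <<'E'
import numpy as np,cv2
from cell import r
from scipy.spatial.transform import Rotation as R
def params(n):
    c=r.camera_params(n);K=np.array([[c['fx'],0,c['cx']],[0,c['fy'],c['cy']],[0,0,1]]);d=np.array(c['dist'],float)
    if 'world_to_cam' in c: W=np.array(c['world_to_cam'])
    else:
        s=r.sense();T=np.eye(4);T[:3,:3]=R.from_euler('xyz',s['tcp_rot'],degrees=True).as_matrix();T[:3,3]=s['tool_pos']
        W=np.linalg.inv(T@np.array(c['mount']))
    return K,d,W
def ray(P,uv):
    K,d,W=P
    p=cv2.undistortPoints(np.array(uv,float).reshape(-1,1,2),K,d).reshape(-1,2)
    v=np.c_[p,np.ones(len(p))]@W[:3,:3]; return -W[:3,:3].T@W[:3,3],v
def onz(P,uv,z):
    o,v=ray(P,uv);return o+v*((z-o[2])/v[:,2])[:,None]
def proj(P,X):
    K,d,W=P
    return cv2.projectPoints(np.array(X,float).reshape(-1,1,3),cv2.Rodrigues(W[:3,:3])[0],W[:3,3],K,d)[0].reshape(-1,2)
def grab(n,f=None):
    P=params(n);im=np.array(r.grab_frame(n))[:,:,::-1].copy()
    if f: cv2.imwrite('pics/'+f,im)
    return P,im
E
python3 - <<'E'
from h import *
for n in('scene','side','wrist'):
    P,im=grab(n,n+'0.png'); print(n,(-P[2][:3,:3].T@P[2][:3,3]).round(),P[2][:3,:3].round(2).tolist())
print(r.sense(),r.nose_length)
E
```

```text
scene [-203. -910.  706.] [[0.81, -0.59, 0.02], [-0.27, -0.39, -0.88], [0.53, 0.7, -0.47]]
side [ 118. -845.  796.] [[0.92, -0.4, -0.02], [-0.26, -0.57, -0.78], [0.3, 0.72, -0.62]]
wrist [111. 570. 374.] [[0.33, 0.94, -0.0], [0.89, -0.31, 0.32], [0.3, -0.11, -0.95]]
{'time_s': 0.15, 'joints': array([ 6.96153617e+01,  1.83427394e+01,  8.96889228e+01, -2.39308178e-03,
        7.20442364e+01, -1.14608331e+00]), 'qd': array([-0.02882977, -0.07377864, -0.18280835, -0.00221253, -0.07088761,
       -0.03366728]), 'tau': array([ 2.43904951e-04, -4.15839350e+01, -2.34346658e+01,  6.64985737e-05,
        5.91417047e-03, -8.73572617e-06]), 'tool_pos': array([189.36324432, 542.5819844 , 249.68994848]), 'tcp_rot': array([-1.79924071e+02,  7.56999131e-04,  1.60762185e+02]), 'contact_force': array([ 0.20646275,  0.57429787, -1.04999746]), 'ft_torque': array([-0.02334328,  0.00010356,  0.02133077]), 'grip_force': 0.0, 'width': 85.26873605819698} 19.0
```

View pics/scene0.png

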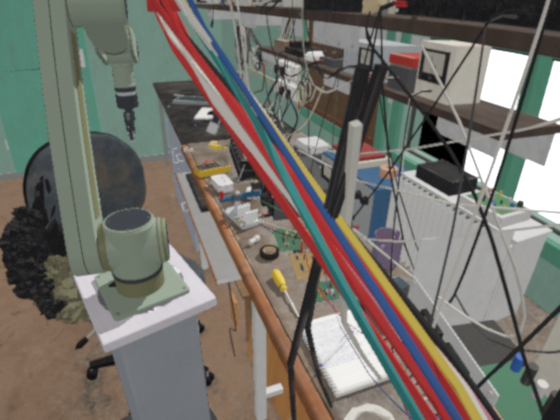

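View pics/side0.png

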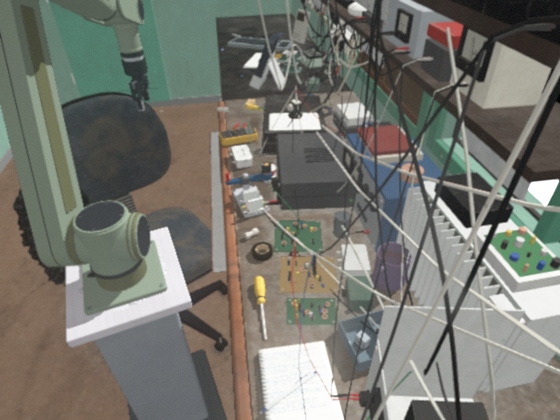

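```bash
python3 - <<'E'
from h import *
a=cv2.imread('pics/side0.png')[110:270,205:305];b=cv2.imread('pics/wrist0.png')
a=cv2.resize(a,None,fx=3.7,fy=3.7,interpolation=cv2.INTER_CUBIC)[:590]
c=cv2.resize(b,(420,315));c=np.vstack([c,np.zeros((len(a)-315,420,3),np.uint8)])
cv2.imwrite('pics/c1.png',np.hstack([a,c]));print(a.shape)
P=params('side');print(onz(P,[[248,205],[240,155],[252,232],[262,250],[250,175]],20).round())
E
```

```text
(590, 370, 3)
[[409. 127.  20.]
 [488. 440.  20.]
 [375.  -2.  20.]
 [374. -85.  20.]
 [475. 291.  20.]]
```

View pics/c1.png

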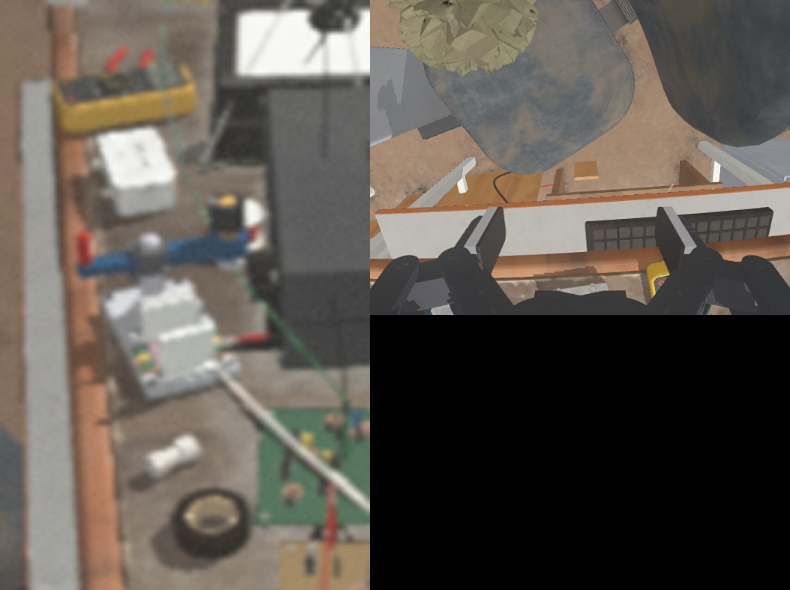

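Emit:
send_rows(
  series=[
    {"dx": 0.02,"dy": -0.03,"dz": 0.02,"wz": 0.05},
    {"dx": 0.04,"dy": -0.065,"dz": 0.04,"wz": 0.1},
    {"dx": 0.06,"dy": -0.1,"dz": 0.06,"wz": 0.15},
    {"dx": 0.075,"dy": -0.135,"dz": 0.075,"wz": 0.2},
    {"dx": 0.09,"dy": -0.17,"dz": 0.09,"wz": 0.25},
    {"dx": 0.105,"dy": -0.205,"dz": 0.1,"wz": 0.3},
    {"dx": 0.12,"dy": -0.24,"dz": 0.11,"wz": 0.336},
    {"dx": 0.14,"dy": -0.275,"dz": 0.12,"wz": 0.336},
    {"dx": 0.16,"dy": -0.31,"dz": 0.125,"wz": 0.336},
    {"dx": 0.18,"dy": -0.345,"dz": 0.13,"wz": 0.336},
  ],
)

```text
$.series[0]: bad value
```

```bash
python3 - <<'E'
from h import *
P=params('side');print(onz(P,[[360,340],[300,380],[262,290]],20).round())
P,im=grab('wrist','w1.png');print(P[0].tolist(),(-P[2][:3,:3].T@P[2][:3,3]).round());s=r.sense();print(s['tool_pos'],s['tcp_rot'],s['joints'])
print(proj(P,[[400,-200,0],[400,400,0],[350,130,0],[550,130,0]]))
E
```

```text
[[ 469. -445.   20.]
 [ 306. -475.   20.]
 [ 322. -220.   20.]]
[[355.92964043383074, 0.0, 279.94999796445853], [0.0, 355.92964043383074, 206.8404060687135], [0.0, 0.0, 1.0]] [111. 571. 374.]
[189.38673185 542.65300367 249.8039486 ] [-1.79939705e+02 -4.50046350e-04  1.60760855e+02] [ 6.96148410e+01  1.83380675e+01  8.96790160e+01 -7.94678950e-04
  7.20432086e+01 -1.14576837e+00]
[[-80.42502287 422.79503103]
 [230.33030587 352.82821902]
 [ 42.31112872 369.97428512]
 [111.96533139 461.24060226]]
```

View pics/w1.png

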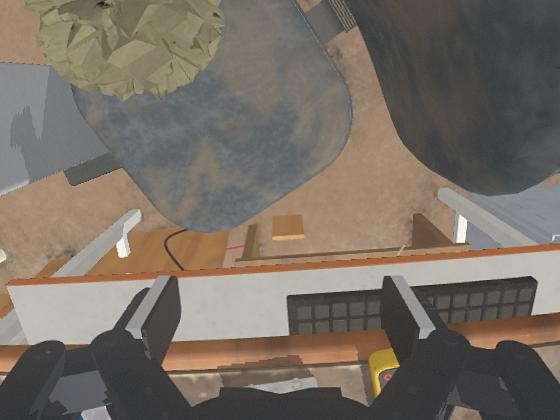

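Emit:
send_rows(
  series=[
    {"dx": 0.02,"dy": -0.03,"dz": 0.02,"wx": 0,"wy": 0,"wz": 0.05,"gripper": 0.085},
    {"dx": 0.04,"dy": -0.065,"dz": 0.04,"wx": 0,"wy": 0,"wz": 0.1,"gripper": 0.085},
    {"dx": 0.06,"dy": -0.1,"dz": 0.06,"wx": 0,"wy": 0,"wz": 0.15,"gripper": 0.085},
    {"dx": 0.075,"dy": -0.135,"dz": 0.075,"wx": 0,"wy": 0,"wz": 0.2,"gripper": 0.085},
    {"dx": 0.09,"dy": -0.17,"dz": 0.09,"wx": 0,"wy": 0,"wz": 0.25,"gripper": 0.085},
    {"dx": 0.105,"dy": -0.205,"dz": 0.1,"wx": 0,"wy": 0,"wz": 0.3,"gripper": 0.085},
    {"dx": 0.12,"dy": -0.24,"dz": 0.11,"wx": 0,"wy": 0,"wz": 0.336,"gripper": 0.085},
    {"dx": 0.14,"dy": -0.275,"dz": 0.12,"wx": 0,"wy": 0,"wz": 0.336,"gripper": 0.085},
    {"dx": 0.16,"dy": -0.31,"dz": 0.125,"wx": 0,"wy": 0,"wz": 0.336,"gripper": 0.085},
    {"dx": 0.18,"dy": -0.345,"dz": 0.13,"wx": 0,"wy": 0,"wz": 0.336,"gripper": 0.085},
  ],
)

```text
time_s: 1.03
tool_pos: [369.8, 196.0, 381.1]
tcp_rot: [180.0, 0.1, -180.0]
contact_force: [0.9, 1.4, -0.4]
width: 85.0
grip_force: 0.0
```

```bash
python3 - <<'E'
from h import *
P,im=grab('wrist','w1.png');print((-P[2][:3,:3].T@P[2][:3,3]).round());s=r.sense();print(s['time_s'],s['tool_pos'],s['tcp_rot'],s['joints'])
print(proj(P,[[400,-200,0],[400,400,0],[350,130,0],[550,130,0]]))
E
```

```text
[286. 196. 505.]
1.0833 [373.48820633 190.20528428 381.80588036] [-179.69669356    0.33407363  179.61216403] [ 25.71554311   0.34094536  93.21193224  -0.42024416  86.28067653
 -63.86908492]
[[ 19.02381795 170.3470863 ]
 [418.47808777 169.25514617]
 [232.57540835 133.96404057]
 [237.81637885 261.46832281]]
```

View pics/w1.png

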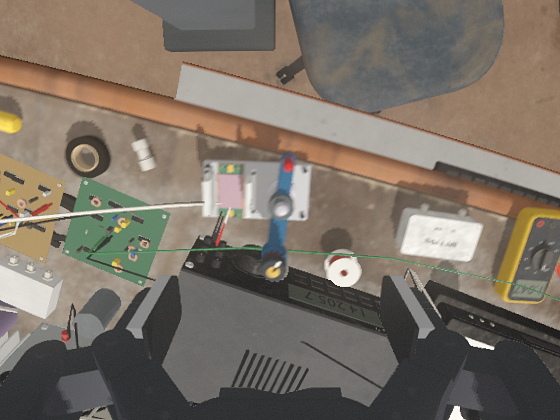

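Emit:
send_rows(
  series=[
    {"dx": -0.005,"dy": -0.035,"dz": 0,"wx": 0,"wy": 0,"wz": -0.06,"gripper": 0.085},
    {"dx": -0.01,"dy": -0.075,"dz": 0,"wx": 0,"wy": 0,"wz": -0.12,"gripper": 0.085},
    {"dx": -0.01,"dy": -0.115,"dz": 0,"wx": 0,"wy": 0,"wz": -0.18,"gripper": 0.085},
    {"dx": -0.01,"dy": -0.155,"dz": 0,"wx": 0,"wy": 0,"wz": -0.24,"gripper": 0.085},
    {"dx": -0.01,"dy": -0.195,"dz": 0,"wx": 0,"wy": 0,"wz": -0.3,"gripper": 0.085},
    {"dx": -0.01,"dy": -0.235,"dz": 0,"wx": 0,"wy": 0,"wz": -0.36,"gripper": 0.085},
    {"dx": -0.01,"dy": -0.275,"dz": 0,"wx": 0,"wy": 0,"wz": -0.42,"gripper": 0.085},
    {"dx": -0.01,"dy": -0.315,"dz": 0,"wx": 0,"wy": 0,"wz": -0.48,"gripper": 0.085},
    {"dx": -0.01,"dy": -0.355,"dz": 0,"wx": 0,"wy": 0,"wz": -0.54,"gripper": 0.085},
    {"dx": -0.01,"dy": -0.395,"dz": 0,"wx": 0,"wy": 0,"wz": -0.6,"gripper": 0.085},
  ],
)

```text
time_s: 1.92
tool_pos: [358.9, -198.8, 380.4]
tcp_rot: [180.0, 0.0, 145.4]
contact_force: [1.2, 0.4, 0.2]
width: 85.0
grip_force: 0.0
```

```bash
python3 - <<'E'
from h import *
P,im=grab('wrist','w2.png');print((-P[2][:3,:3].T@P[2][:3,3]).round());s=r.sense();print(s['time_s'],s['tool_pos'],s['tcp_rot'],s['joints'])
print(proj(P,[[400,-200,0],[400,-400,0],[470,-440,20]]))
P,_=grab('wrist');np.savez('w2.npz',K=P[0],d=P[1],W=P[2])
E
```

```text
[ 290. -151.  505.]
1.9667 [ 359.02336475 -205.51687796  379.73108029] [-1.79655562e+02  1.54013793e-01  1.44990057e+02] [-31.12496087  -0.14371802  93.98419255  -0.35493392  86.02927876
 -86.09037927]
[[295.26960824 172.03098197]
 [188.69562997 243.30720362]
 [194.40538991 294.7323107 ]]
```

View pics/w2.png

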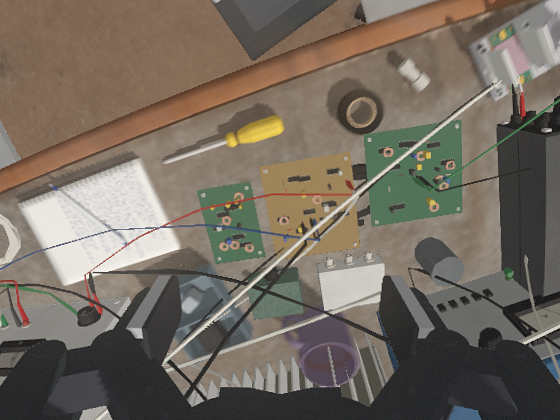

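Emit:
send_rows(
  series=[
    {"dx": 0.01,"dy": -0.035,"dz": 0,"wx": 0,"wy": 0,"wz": 0,"gripper": 0.085},
    {"dx": 0.02,"dy": -0.07,"dz": 0,"wx": 0,"wy": 0,"wz": 0,"gripper": 0.085},
    {"dx": 0.03,"dy": -0.105,"dz": 0,"wx": 0,"wy": 0,"wz": 0,"gripper": 0.085},
    {"dx": 0.04,"dy": -0.14,"dz": 0,"wx": 0,"wy": 0,"wz": 0,"gripper": 0.085},
    {"dx": 0.05,"dy": -0.175,"dz": 0,"wx": 0,"wy": 0,"wz": 0,"gripper": 0.085},
    {"dx": 0.05,"dy": -0.2,"dz": 0,"wx": 0,"wy": 0,"wz": 0,"gripper": 0.085},
    {"dx": 0.05,"dy": -0.2,"dz": 0,"wx": 0,"wy": 0,"wz": 0,"gripper": 0.085},
  ],
)

```text
time_s: 2.6
tool_pos: [410.2, -400.3, 378.3]
tcp_rot: [-179.9, -0.1, 145.5]
contact_force: [0.1, 0.2, -0.1]
width: 85.1
grip_force: 0.0
```

```bash
python3 - <<'E'
from h import *
P,im=grab('wrist','w3.png');print((-P[2][:3,:3].T@P[2][:3,3]).round());s=r.sense();print(s['time_s'],s['tool_pos'],s['tcp_rot'],s['joints'])
np.savez('w3.npz',K=P[0],d=P[1],W=P[2])
E
```

```text
[ 342. -353.  503.]
2.65 [ 409.98818853 -397.97237795  378.77654019] [ 1.79954539e+02 -1.47793844e-01  1.45563458e+02] [-4.53100144e+01  1.52461295e+01  7.58532531e+01  1.67667111e-02
  8.90543335e+01 -1.00873713e+02]
```

View pics/w3.png

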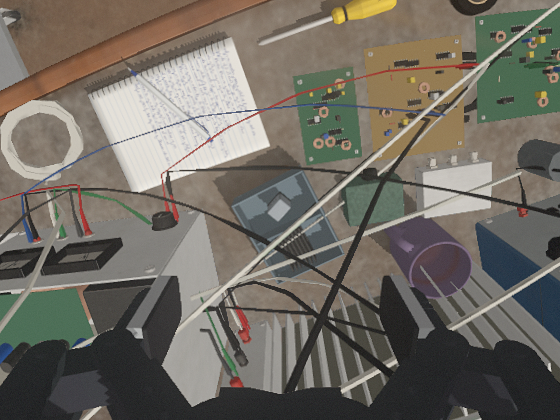

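```bash
python3 - <<'E'
from h import *
im=cv2.imread('pics/w3.png');hsv=cv2.cvtColor(im,cv2.COLOR_BGR2HSV)
print(hsv[185,270],hsv[195,300],hsv[215,310],hsv[208,280],hsv[240,290],hsv[230,325],hsv[265,275],hsv[140,180])
a=im[150:300,210:360]
a=cv2.resize(a,None,fx=4,fy=4,interpolation=cv2.INTER_CUBIC);cv2.imwrite('pics/c3.png',a)
m=((hsv[...,0]>85)&(hsv[...,0]<125)&(hsv[...,1]>35)).astype(np.uint8);m[:150]=0;m[300:]=0;m[:,:215]=0;m[:,345:]=0
n,l,st,c=cv2.connectedComponentsWithStats(cv2.morphologyEx(m,cv2.MORPH_CLOSE,np.ones((9,9))));i=1+st[1:,4].argmax()
cs=np.argwhere(l==i)[:,::-1].astype(np.float32);rc=cv2.minAreaRect(cs);b=cv2.boxPoints(rc);print(st[i],b)
z=np.load('w3.npz');P=z['K'],z['d'],z['W'];print(onz(P,b,36).round(1), onz(P,[[290,242],[280,208]],31))
E
```

```text
[95 19 80] [98 23 90] [ 21  20 177] [ 99  10 173] [24 18 70] [102  30  85] [ 22  21 183] [ 21  11 226]
[304 208  23  29 251] [[299.1463  224.6829 ]
 [320.36584 207.70729]
 [331.      220.99998]
 [309.78046 237.9756 ]]
[[ 508.4 -435.3   36. ]
 [ 503.9 -397.1   36. ]
 [ 529.1 -395.3   36. ]
 [ 534.  -434.    36. ]] [[ 525.122305   -461.96089606   31.        ]
 [ 474.04213552 -444.45996806   31.        ]]
```

View pics/c3.png

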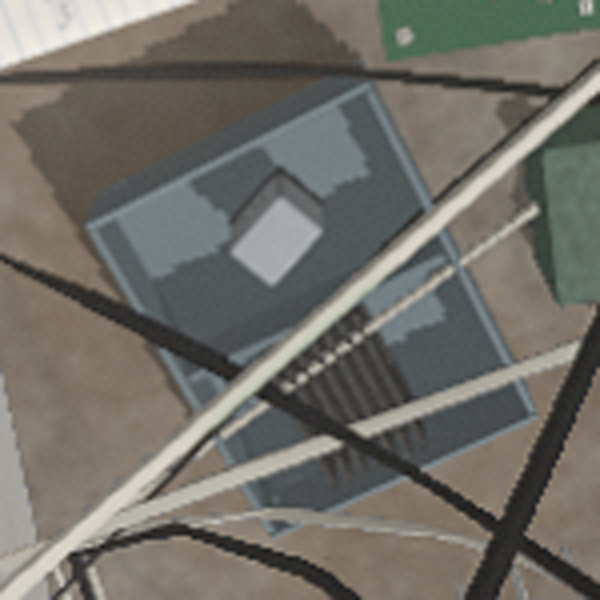

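```bash
python3 - <<'E'
from h import *
z=np.load('w3.npz');P=z['K'],z['d'],z['W']
f=lambda a:np.array(a,float)/4+[209.9,149.9]
c=onz(P,f([[90,225],[370,85],[535,413],[272,535]]),36)[:,:2];print(c.round(1));ct=c.mean(0)
print([np.linalg.norm(c[i]-c[i-3]).round(1) for i in range(4)],ct)
ex=(c[3]-c[0]+c[2]-c[1]);ex/=np.linalg.norm(ex);ey=np.array([-ex[1],ex[0]]);print(ex,np.degrees(np.arctan2(ex[1],ex[0])))
h=onz(P,f([[268,380],[355,308],[430,430],[335,485]]),31)[:,:2]
print(((h-ct)@np.c_[ex,ey]).round(1))
print(((onz(P,f([[275,222]]),37)[:,:2]-ct)@np.c_[ex,ey]).round(1))
E
```

```text
[[ 433.1 -496.3]
 [ 446.6 -389.2]
 [ 582.1 -406.4]
 [ 569.6 -513.9]]
[np.float64(108.0), np.float64(136.6), np.float64(108.2), np.float64(137.6)] [ 507.86255728 -451.47092177]
[ 0.99192191 -0.12685001] -7.287604316103785
[[ 13.9 -27.2]
 [  3.   13.3]
 [ 59.1  16.6]
 [ 63.5 -24.7]]
[[-40.5   3.7]]
```

Emit:
send_rows(
  series=[
    {"dx": 0.02,"dy": -0.01,"dz": -0.025,"wx": 0,"wy": 0,"wz": 0.07,"gripper": 0.054},
    {"dx": 0.04,"dy": -0.02,"dz": -0.05,"wx": 0,"wy": 0,"wz": 0.14,"gripper": 0.054},
    {"dx": 0.06,"dy": -0.03,"dz": -0.08,"wx": 0,"wy": 0,"wz": 0.21,"gripper": 0.054},
    {"dx": 0.08,"dy": -0.04,"dz": -0.11,"wx": 0,"wy": 0,"wz": 0.28,"gripper": 0.054},
    {"dx": 0.1,"dy": -0.05,"dz": -0.145,"wx": 0,"wy": 0,"wz": 0.35,"gripper": 0.054},
    {"dx": 0.12,"dy": -0.058,"dz": -0.18,"wx": 0,"wy": 0,"wz": 0.42,"gripper": 0.054},
    {"dx": 0.131,"dy": -0.063,"dz": -0.21,"wx": 0,"wy": 0,"wz": 0.475,"gripper": 0.054},
    {"dx": 0.131,"dy": -0.063,"dz": -0.229,"wx": 0,"wy": 0,"wz": 0.475,"gripper": 0.054},
    {"dx": 0.131,"dy": -0.063,"dz": -0.229,"wx": 0,"wy": 0,"wz": 0.475,"gripper": 0.054},
  ],
)

```text
time_s: 3.4
tool_pos: [539.5, -456.1, 145.6]
tcp_rot: [179.6, -0.5, 173.0]
contact_force: [-0.7, -0.4, 0.1]
width: 54.3
grip_force: 0.0
```

```bash
python3 - <<'E'
from h import *
P,im=grab('wrist','w4.png');s=r.sense();print(s['time_s'],s['tool_pos'],s['tcp_rot'],s['contact_force'])
ct=np.array([507.9,-451.5]);ex=np.array([.992,-.127]);ey=np.array([.127,.992])
w=lambda x,y,z:[*(ct+x*ex+y*ey),z]
for p in ([-70.5,-55,36],[-70.5,55,36],[70.5,55,36],[70.5,-55,36]): cv2.drawMarker(im,tuple(int(v) for v in proj(P,w(*p))[0]),(0,0,255),0,14)
for p in ([4.5,-25.5,31],[4.5,14.5,31],[64.5,14.5,31],[64.5,-25.5,31]): cv2.drawMarker(im,tuple(int(v) for v in proj(P,w(*p))[0]),(0,255,0),0,14)
cv2.imwrite('pics/w4m.png',im)
E
```

```text
3.45 [ 540.12310289 -457.24749949  148.98709472] [179.77000216  -0.28548387 172.94028775] [ 0.42681122  0.33339682 -0.26613952]
```

View pics/w4m.png

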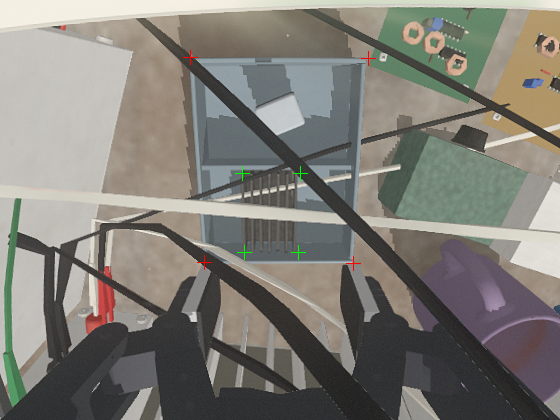

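Emit:
send_rows(
  series=[
    {"dx": 0.001,"dy": -0.002,"dz": -0.03,"wx": 0,"wy": 0,"wz": 0,"gripper": 0.054},
    {"dx": 0.001,"dy": -0.002,"dz": -0.06,"wx": 0,"wy": 0,"wz": 0,"gripper": 0.054},
    {"dx": 0.001,"dy": -0.002,"dz": -0.085,"wx": 0,"wy": 0,"wz": 0,"gripper": 0.054},
    {"dx": 0.001,"dy": -0.002,"dz": -0.085,"wx": 0,"wy": 0,"wz": 0,"gripper": 0.054},
    {"dx": 0.001,"dy": -0.002,"dz": -0.085,"wx": 0,"wy": 0,"wz": 0,"gripper": 0.054},
  ],
)

```text
time_s: 3.87
tool_pos: [541.8, -461.6, 67.9]
tcp_rot: [-180.0, 0.0, 172.9]
contact_force: [1.1, -0.3, 0.0]
width: 54.0
grip_force: 0.0
```

Emit:
send_rows(
  series=[
    {"dx": 0,"dy": 0,"dz": -0.02,"wx": 0,"wy": 0,"wz": 0,"gripper": 0.054},
    {"dx": 0,"dy": 0,"dz": -0.037,"wx": 0,"wy": 0,"wz": 0,"gripper": 0.054},
    {"dx": 0,"dy": 0,"dz": -0.037,"wx": 0,"wy": 0,"wz": 0,"gripper": 0.054},
    {"dx": 0,"dy": 0,"dz": -0.037,"wx": 0,"wy": 0,"wz": 0,"gripper": 0.054},
    {"dx": 0,"dy": 0,"dz": -0.037,"wx": 0,"wy": 0,"wz": 0,"gripper": 0.035},
    {"dx": 0,"dy": 0,"dz": -0.037,"wx": 0,"wy": 0,"wz": 0,"gripper": 0.03},
    {"dx": 0,"dy": 0,"dz": -0.037,"wx": 0,"wy": 0,"wz": 0,"gripper": 0.03},
    {"dx": 0,"dy": 0,"dz": -0.037,"wx": 0,"wy": 0,"wz": 0,"gripper": 0.03},
  ],
)

```text
time_s: 4.53
tool_pos: [543.0, -463.3, 32.8]
tcp_rot: [-179.8, 0.3, 172.8]
contact_force: [-0.5, -0.4, 6.0]
width: 38.1
grip_force: 62.5
```

Emit:
send_rows(
  series=[
    {"dx": 0,"dy": 0,"dz": 0.02,"wx": 0,"wy": 0,"wz": 0,"gripper": 0.03},
    {"dx": 0,"dy": 0,"dz": 0.055,"wx": 0,"wy": 0,"wz": 0,"gripper": 0.03},
    {"dx": 0,"dy": 0.0,"dz": 0.095,"wx": 0,"wy": 0,"wz": 0,"gripper": 0.03},
    {"dx": -0.01,"dy": 0.02,"dz": 0.13,"wx": 0,"wy": 0,"wz": 0,"gripper": 0.03},
    {"dx": -0.025,"dy": 0.045,"dz": 0.155,"wx": 0,"wy": 0,"wz": 0,"gripper": 0.03},
    {"dx": -0.04,"dy": 0.075,"dz": 0.18,"wx": 0,"wy": 0,"wz": 0,"gripper": 0.03},
    {"dx": -0.055,"dy": 0.105,"dz": 0.2,"wx": 0,"wy": 0,"wz": 0,"gripper": 0.03},
    {"dx": -0.07,"dy": 0.14,"dz": 0.21,"wx": 0,"wy": 0,"wz": 0,"gripper": 0.03},
    {"dx": -0.085,"dy": 0.175,"dz": 0.22,"wx": 0,"wy": 0,"wz": 0,"gripper": 0.03},
    {"dx": -0.1,"dy": 0.21,"dz": 0.23,"wx": 0,"wy": 0,"wz": 0,"gripper": 0.03},
  ],
)

```text
time_s: 5.37
tool_pos: [440.5, -250.6, 261.0]
tcp_rot: [-180.0, 0.1, 172.8]
contact_force: [0.8, -0.3, -1.1]
width: 37.4
grip_force: 61.5
```

Emit:
send_rows(
  series=[
    {"dx": -0.01,"dy": 0.038,"dz": 0.01,"wx": 0,"wy": 0,"wz": 0,"gripper": 0.03},
    {"dx": -0.02,"dy": 0.077,"dz": 0.02,"wx": 0,"wy": 0,"wz": 0,"gripper": 0.03},
    {"dx": -0.03,"dy": 0.116,"dz": 0.03,"wx": 0,"wy": 0,"wz": 0.05,"gripper": 0.03},
    {"dx": -0.04,"dy": 0.155,"dz": 0.04,"wx": 0,"wy": 0,"wz": 0.1,"gripper": 0.03},
    {"dx": -0.05,"dy": 0.194,"dz": 0.05,"wx": 0,"wy": 0,"wz": 0.15,"gripper": 0.03},
    {"dx": -0.06,"dy": 0.233,"dz": 0.06,"wx": 0,"wy": 0,"wz": 0.15,"gripper": 0.03},
    {"dx": -0.07,"dy": 0.273,"dz": 0.07,"wx": 0,"wy": 0,"wz": 0.15,"gripper": 0.03},
    {"dx": -0.07,"dy": 0.314,"dz": 0.07,"wx": 0,"wy": 0,"wz": 0.15,"gripper": 0.03},
    {"dx": -0.07,"dy": 0.355,"dz": 0.07,"wx": 0,"wy": 0,"wz": 0.15,"gripper": 0.03},
    {"dx": -0.07,"dy": 0.395,"dz": 0.07,"wx": 0,"wy": 0,"wz": 0.15,"gripper": 0.03},
  ],
)

```text
time_s: 6.2
tool_pos: [370.6, 144.8, 331.0]
tcp_rot: [179.9, 0.2, -178.5]
contact_force: [1.2, 0.4, -1.7]
width: 38.0
grip_force: 61.6
```

Emit:
send_rows(
  series=[
    {"dx": 0,"dy": 0.01,"dz": 0,"wx": 0,"wy": 0,"wz": 0,"gripper": 0.03},
    {"dx": 0,"dy": 0.01,"dz": 0,"wx": 0,"wy": 0,"wz": 0,"gripper": 0.03},
    {"dx": 0,"dy": 0.01,"dz": 0,"wx": 0,"wy": 0,"wz": 0,"gripper": 0.03},
    {"dx": 0,"dy": 0.01,"dz": 0,"wx": 0,"wy": 0,"wz": 0,"gripper": 0.03},
  ],
)

```text
time_s: 6.53
tool_pos: [371.4, 151.8, 329.6]
tcp_rot: [-180.0, 0.0, -178.6]
contact_force: [0.3, -0.2, -0.0]
width: 37.8
grip_force: 61.5
```

```bash
cat > press.py <<'E'
from h import *
import sys
def blob(m,amin=15):
    n,l,st,c=cv2.connectedComponentsWithStats(m.astype(np.uint8));return [(int(st[i,4]),c[i].round(1).tolist()) for i in np.argsort(-st[1:,4])[:4]+1 if st[i,4]>=amin]
P,im=grab('wrist',sys.argv[1]);s=r.sense();print(s['time_s'],s['tool_pos'].round(1),s['tcp_rot'].round(1))
np.savez(sys.argv[1]+'.npz',K=P[0],d=P[1],W=P[2])
h=cv2.cvtColor(im,cv2.COLOR_BGR2HSV).astype(int);H,S,V=h[...,0],h[...,1],h[...,2]
for nm,m,z in (('pink',(H>140)&(H<178)&(S>30)&(S<150)&(V>120),21),('red',((H<6)|(H>174))&(S>170)&(V>90),108),('brass',(H>14)&(H<30)&(S>120)&(V>120),118),('blue',(H>100)&(H<120)&(S>120)&(V>60),71)):
    for a,c in blob(m): print(nm,a,c,onz(P,[c],z)[0].round(1))
E
python3 press.py w5.png
```

```text
6.5833 [371.4 151.6 329.6] [-180.     0.  -178.7]
pink 636 [260.1, 193.8] [418.2 128.   21. ]
pink 137 [6.6, 338.9] [ 668.  -276.6   21. ]
red 88 [335.5, 174.9] [370.5 207.6 108. ]
red 19 [5.2, 211.1] [ 417.8 -146.4  108. ]
brass 613 [552.1, 284.1] [487.9 467.1 118. ]
brass 547 [12.2, 116.5] [ 316.  -108.9  118. ]
brass 271 [545.2, 312.1] [526.  470.1 118. ]
brass 100 [136.0, 235.5] [437.3   4.  118. ]
blue 366 [326.6, 189.2] [395.9 204.9  71. ]
```

```bash
python3 - <<'E'
from h import *
c=r.camera_params('wrist');T=np.eye(4);T[:3,:3]=R.from_euler('xyz',[-179.697,.334,179.612],degrees=True).as_matrix();T[:3,3]=[373.49,190.2,381.8]
K,d,_=params('wrist');P=K,d,np.linalg.inv(T@np.array(c['mount']))
for n,u,z in (('bob',[343,261],32),('boxL',[400,252],0),('boxTL',[405,210],36),('rail',[350,190],0),('rail2',[350,178],0),('spot',[357,215],0),('handle',[288,159],108),('pivot',[280,205],93),('cap',[272,267],118),('b1',[203,162],15),('b2',[309,166],15),('b3',[306,220],15),('b4',[203,218],15),('pink',[230,188],21)): print(n,onz(P,[u],z)[0].round(0))
E
```

```text
bob [539. 282.  32.]
boxL [541. 378.   0.]
boxTL [457. 365.  36.]
rail [438. 292.   0.]
rail2 [420. 291.   0.]
spot [478. 305.   0.]
handle [370. 198. 108.]
pivot [430. 189.  93.]
cap [501. 179. 118.]
b1 [392.  80.  15.]
b2 [399. 229.  15.]
b3 [480. 226.  15.]
b4 [476.  74.  15.]
pink [428. 118.  21.]
```

Emit:
send_rows(
  series=[
    {"dx": 0.013,"dy": 0.022,"dz": -0.015,"wx": 0,"wy": 0,"wz": 0.1,"gripper": 0.03},
    {"dx": 0.026,"dy": 0.044,"dz": -0.03,"wx": 0,"wy": 0,"wz": 0.2,"gripper": 0.03},
    {"dx": 0.04,"dy": 0.066,"dz": -0.045,"wx": 0,"wy": 0,"wz": 0.3,"gripper": 0.03},
    {"dx": 0.055,"dy": 0.09,"dz": -0.06,"wx": 0,"wy": 0,"wz": 0.4,"gripper": 0.03},
    {"dx": 0.07,"dy": 0.115,"dz": -0.08,"wx": 0,"wy": 0,"wz": 0.5,"gripper": 0.03},
    {"dx": 0.082,"dy": 0.14,"dz": -0.105,"wx": 0,"wy": 0,"wz": 0.6,"gripper": 0.03},
    {"dx": 0.091,"dy": 0.154,"dz": -0.14,"wx": 0,"wy": 0,"wz": 0.7,"gripper": 0.03},
    {"dx": 0.091,"dy": 0.154,"dz": -0.18,"wx": 0,"wy": 0,"wz": 0.76,"gripper": 0.03},
    {"dx": 0.091,"dy": 0.154,"dz": -0.22,"wx": 0,"wy": 0,"wz": 0.76,"gripper": 0.03},
    {"dx": 0.091,"dy": 0.154,"dz": -0.25,"wx": 0,"wy": 0,"wz": 0.76,"gripper": 0.03},
  ],
)

```text
time_s: 7.42
tool_pos: [462.3, 304.6, 76.4]
tcp_rot: [180.0, -0.2, -135.1]
contact_force: [0.3, -1.1, -1.4]
width: 37.9
grip_force: 61.5
```

Emit:
send_rows(
  series=[
    {"dx": 0,"dy": 0,"dz": -0.02,"wx": 0,"wy": 0,"wz": 0,"gripper": 0.03},
    {"dx": 0,"dy": 0,"dz": -0.035,"wx": 0,"wy": 0,"wz": 0,"gripper": 0.03},
    {"dx": 0,"dy": 0,"dz": -0.04,"wx": 0,"wy": 0,"wz": 0,"gripper": 0.03},
    {"dx": 0,"dy": 0,"dz": -0.042,"wx": 0,"wy": 0,"wz": 0,"gripper": 0.03},
    {"dx": 0,"dy": 0,"dz": -0.042,"wx": 0,"wy": 0,"wz": 0,"gripper": 0.03},
    {"dx": 0,"dy": 0,"dz": -0.042,"wx": 0,"wy": 0,"wz": 0,"gripper": 0.03},
  ],
)

```text
time_s: 7.92
tool_pos: [463.6, 306.8, 38.5]
tcp_rot: [-180.0, 0.1, -135.1]
contact_force: [1.1, -0.4, -0.8]
width: 37.8
grip_force: 61.5
```

Still about 8 mm up; lower in small steps.

Emit:
send_rows(
  series=[
    {"dx": 0,"dy": 0,"dz": -0.003,"wx": 0,"wy": 0,"wz": 0,"gripper": 0.03},
    {"dx": 0,"dy": 0,"dz": -0.005,"wx": 0,"wy": 0,"wz": 0,"gripper": 0.03},
    {"dx": 0,"dy": 0,"dz": -0.007,"wx": 0,"wy": 0,"wz": 0,"gripper": 0.03},
    {"dx": 0,"dy": 0,"dz": -0.007,"wx": 0,"wy": 0,"wz": 0,"gripper": 0.03},
    {"dx": 0,"dy": 0,"dz": -0.007,"wx": 0,"wy": 0,"wz": 0,"gripper": 0.03},
  ],
)

```text
time_s: 8.33
tool_pos: [462.4, 307.0, 30.4]
tcp_rot: [180.0, -0.0, -135.0]
contact_force: [-0.4, 0.3, -1.0]
width: 37.7
grip_force: 61.5
```

Emit:
send_rows(
  series=[
    {"dx": 0,"dy": 0,"dz": -0.001,"wx": 0,"wy": 0,"wz": 0,"gripper": 0.03},
    {"dx": 0,"dy": 0,"dz": -0.002,"wx": 0,"wy": 0,"wz": 0,"gripper": 0.03},
    {"dx": 0,"dy": 0,"dz": -0.002,"wx": 0,"wy": 0,"wz": 0,"gripper": 0.03},
    {"dx": 0,"dy": 0,"dz": -0.002,"wx": 0,"wy": 0,"wz": 0,"gripper": 0.03},
  ],
)

```text
time_s: 8.67
tool_pos: [462.5, 307.0, 29.8]
tcp_rot: [-180.0, 0.0, -135.0]
contact_force: [-2.7, -0.7, 8.7]
width: 38.1
grip_force: 62.7
```

Emit:
send_rows(
  series=[
    {"dx": 0,"dy": 0,"dz": 0.001,"wx": 0,"wy": 0,"wz": 0,"gripper": 0.05},
    {"dx": 0,"dy": 0,"dz": 0.001,"wx": 0,"wy": 0,"wz": 0,"gripper": 0.054},
    {"dx": 0,"dy": 0,"dz": 0.001,"wx": 0,"wy": 0,"wz": 0,"gripper": 0.054},
    {"dx": 0,"dy": 0,"dz": 0.02,"wx": 0,"wy": 0,"wz": 0,"gripper": 0.054},
    {"dx": 0,"dy": 0,"dz": 0.055,"wx": 0,"wy": 0,"wz": -0.05,"gripper": 0.054},
    {"dx": 0,"dy": 0,"dz": 0.07,"wx": 0,"wy": 0,"wz": -0.17,"gripper": 0.074},
    {"dx": 0,"dy": 0,"dz": 0.07,"wx": 0,"wy": 0,"wz": -0.29,"gripper": 0.074},
    {"dx": 0,"dy": 0,"dz": 0.07,"wx": 0,"wy": 0,"wz": -0.41,"gripper": 0.074},
    {"dx": 0,"dy": 0,"dz": 0.07,"wx": 0,"wy": 0,"wz": -0.53,"gripper": 0.074},
    {"dx": 0,"dy": 0,"dz": 0.07,"wx": 0,"wy": 0,"wz": -0.65,"gripper": 0.074},
  ],
)

```text
time_s: 9.5
tool_pos: [462.5, 306.9, 98.3]
tcp_rot: [180.0, 0.0, -172.6]
contact_force: [-0.8, -0.2, -1.0]
width: 74.0
grip_force: 0.0
```

Emit:
send_rows(
  series=[
    {"dx": 0,"dy": 0,"dz": 0,"wx": 0,"wy": 0,"wz": -0.12,"gripper": 0.074},
    {"dx": 0,"dy": 0,"dz": 0,"wx": 0,"wy": 0,"wz": -0.24,"gripper": 0.074},
    {"dx": 0,"dy": 0,"dz": 0,"wx": 0,"wy": 0,"wz": -0.36,"gripper": 0.074},
    {"dx": 0,"dy": 0,"dz": 0,"wx": 0,"wy": 0,"wz": -0.48,"gripper": 0.074},
    {"dx": 0,"dy": 0,"dz": 0,"wx": 0,"wy": 0,"wz": -0.6,"gripper": 0.074},
    {"dx": 0,"dy": 0,"dz": 0,"wx": 0,"wy": 0,"wz": -0.72,"gripper": 0.074},
    {"dx": 0,"dy": 0,"dz": 0,"wx": 0,"wy": 0,"wz": -0.84,"gripper": 0.074},
    {"dx": 0,"dy": 0,"dz": 0,"wx": 0,"wy": 0,"wz": -0.921,"gripper": 0.074},
    {"dx": 0,"dy": 0,"dz": 0,"wx": 0,"wy": 0,"wz": -0.921,"gripper": 0.074},
    {"dx": 0,"dy": 0,"dz": 0,"wx": 0,"wy": 0,"wz": -0.921,"gripper": 0.074},
  ],
)

```text
time_s: 10.33
tool_pos: [462.4, 306.9, 98.1]
tcp_rot: [-180.0, -0.0, 135.1]
contact_force: [-0.2, -0.0, -0.3]
width: 73.9
grip_force: 0.0
```

```bash
python3 press.py w6.png; python3 - <<'E'
from h import *
im=cv2.imread('pics/w6.png');z=np.load('w6.png.npz');P=z['K'],z['d'],z['W']
u=np.array([45,45]);
L=np.array([.707,.707]);M=np.array([-.707,.707]);c=np.array([462.5,307])
for l,m in((30,20),(30,-20),(-30,20),(-30,-20),(0,0)): print(proj(P,[*(c+l*L+m*M),28])[0].round())
E
```

```text
10.3833 [462.5 306.9  98.2] [-180.    -0.   135.1]
pink 51 [41.7, 342.3] [402.9 120.1  21. ]
red 486 [7.7, 289.3] [379.5 238.2 108. ]
red 120 [122.8, 413.5] [450.5 219.1 108. ]
brass 60 [36.5, 328.1] [398.3 242.8 118. ]
blue 3341 [45.1, 301.4] [390.4 206.4  71. ]
blue 126 [124.3, 403.1] [461.4 179.6  71. ]
[332. 203.]
[329. 265.]
[228. 202.]
[231. 265.]
[280. 235.]
```

Emit:
send_rows(
  series=[
    {"dx": 0,"dy": 0,"dz": -0.03,"wx": 0,"wy": 0,"wz": 0,"gripper": 0.074},
    {"dx": 0,"dy": 0,"dz": -0.055,"wx": 0,"wy": 0,"wz": 0,"gripper": 0.074},
    {"dx": 0,"dy": 0,"dz": -0.067,"wx": 0,"wy": 0,"wz": 0,"gripper": 0.074},
    {"dx": 0,"dy": 0,"dz": -0.067,"wx": 0,"wy": 0,"wz": 0,"gripper": 0.074},
    {"dx": 0,"dy": 0,"dz": -0.067,"wx": 0,"wy": 0,"wz": 0,"gripper": 0.074},
  ],
)

```text
time_s: 10.8
tool_pos: [462.3, 306.8, 30.9]
tcp_rot: [-179.9, -0.0, 135.0]
contact_force: [0.4, 0.8, 0.2]
width: 73.9
grip_force: 0.0
```

Emit:
send_rows(
  series=[
    {"dx": 0,"dy": 0,"dz": 0,"wx": 0,"wy": 0,"wz": 0,"gripper": 0.05},
    {"dx": 0,"dy": 0,"dz": 0,"wx": 0,"wy": 0,"wz": 0,"gripper": 0.05},
    {"dx": 0,"dy": 0,"dz": 0,"wx": 0,"wy": 0,"wz": 0,"gripper": 0.05},
    {"dx": 0,"dy": 0,"dz": 0,"wx": 0,"wy": 0,"wz": 0,"gripper": 0.05},
    {"dx": 0,"dy": 0,"dz": 0,"wx": 0,"wy": 0,"wz": 0,"gripper": 0.05},
  ],
)

```text
time_s: 11.22
tool_pos: [463.3, 307.4, 33.1]
tcp_rot: [179.8, 0.0, 135.0]
contact_force: [-1.8, -0.5, 6.3]
width: 57.1
grip_force: 63.1
```

Emit:
send_rows(
  series=[
    {"dx": 0,"dy": 0,"dz": 0.025,"wx": 0,"wy": 0,"wz": 0,"gripper": 0.05},
    {"dx": 0,"dy": 0,"dz": 0.06,"wx": 0,"wy": 0,"wz": 0,"gripper": 0.05},
    {"dx": 0,"dy": 0,"dz": 0.1,"wx": 0,"wy": 0,"wz": 0,"gripper": 0.05},
    {"dx": 0,"dy": 0,"dz": 0.14,"wx": 0,"wy": 0,"wz": -0.1,"gripper": 0.05},
    {"dx": -0.01,"dy": -0.015,"dz": 0.17,"wx": 0,"wy": 0,"wz": -0.2,"gripper": 0.05},
    {"dx": -0.02,"dy": -0.045,"dz": 0.19,"wx": 0,"wy": 0,"wz": -0.3,"gripper": 0.05},
    {"dx": -0.03,"dy": -0.08,"dz": 0.205,"wx": 0,"wy": 0,"wz": -0.4,"gripper": 0.05},
    {"dx": -0.03,"dy": -0.115,"dz": 0.22,"wx": 0,"wy": 0,"wz": -0.5,"gripper": 0.05},
    {"dx": -0.03,"dy": -0.155,"dz": 0.23,"wx": 0,"wy": 0,"wz": -0.6,"gripper": 0.05},
    {"dx": -0.03,"dy": -0.195,"dz": 0.23,"wx": 0,"wy": 0,"wz": -0.7,"gripper": 0.05},
  ],
)

```text
time_s: 12.05
tool_pos: [433.1, 110.8, 264.4]
tcp_rot: [179.6, -0.0, 94.7]
contact_force: [1.0, -0.8, -0.7]
width: 57.4
grip_force: 64.5
```

Emit:
send_rows(
  series=[
    {"dx": 0,"dy": -0.03,"dz": 0,"wx": 0,"wy": 0,"wz": -0.1,"gripper": 0.05},
    {"dx": 0,"dy": -0.042,"dz": 0,"wx": 0,"wy": 0,"wz": -0.13,"gripper": 0.05},
    {"dx": 0,"dy": -0.042,"dz": 0,"wx": 0,"wy": 0,"wz": -0.13,"gripper": 0.05},
    {"dx": 0,"dy": -0.042,"dz": 0,"wx": 0,"wy": 0,"wz": -0.13,"gripper": 0.05},
    {"dx": 0,"dy": -0.042,"dz": 0,"wx": 0,"wy": 0,"wz": -0.13,"gripper": 0.05},
  ],
)

```text
time_s: 12.47
tool_pos: [432.5, 70.6, 261.6]
tcp_rot: [180.0, -0.0, 87.5]
contact_force: [-0.8, 0.3, -1.4]
width: 57.4
grip_force: 64.5
```

```bash
python3 press.py w7.png; python3 - <<'E'
from h import *
im=cv2.imread('pics/w7.png');cv2.imwrite('pics/c7.png',cv2.resize(im[0:300,80:480],(800,600),interpolation=cv2.INTER_CUBIC))
E
```

```text
12.5167 [432.5  70.8 261.5] [180.   -0.   87.5]
pink 1632 [271.9, 114.1] [426.6 128.3  21. ]
red 265 [192.6, 15.9] [375.5 206.5 108. ]
red 30 [302.0, 353.3] [446.5 -91.9 108. ]
red 16 [292.1, 386.9] [ 435.5 -135.1  108. ]
brass 418 [209.9, 366.9] [357.4 -96.3 118. ]
brass 351 [372.3, 30.8] [501.7 189.5 118. ]
brass 81 [379.2, 274.3] [514.2  -1.8 118. ]
brass 78 [285.9, 375.9] [ 430.  -110.1  118. ]
blue 134 [321.7, 22.2] [471.8 203.6  71. ]
blue 74 [202.3, 26.5] [374.6 205.   71. ]
blue 48 [365.2, 250.6] [512.7  -1.9  71. ]
blue 22 [366.0, 58.5] [508.4 174.3  71. ]
```

View pics/c7.png

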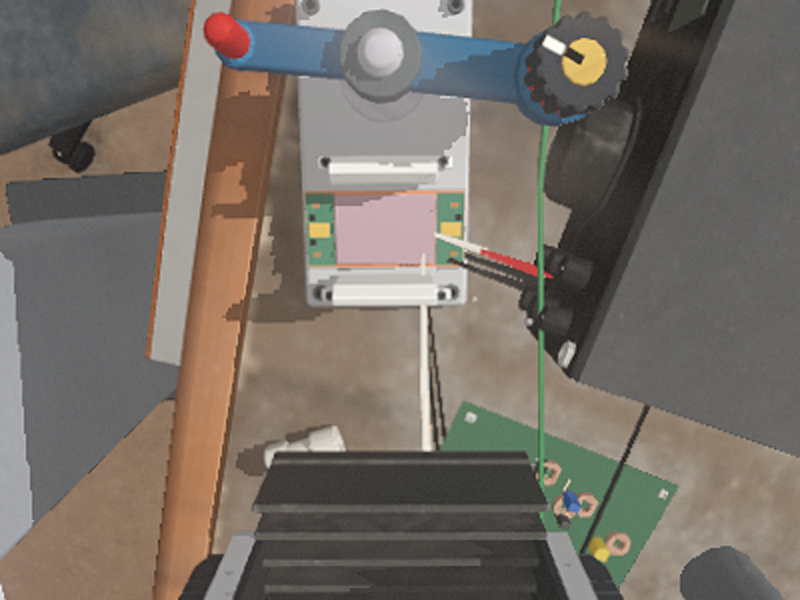

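```bash
python3 - <<'E'
from h import *
z=np.load('w7.png.npz');P=z['K'],z['d'],z['W']
f=lambda a:np.array(a,float)/2+[79.75,-.25]
g=lambda a,z:onz(P,f(a),z)[:,:2].round(1)
print('pad',g([[334,194],[437,192],[436,265],[334,265],[385,229]],21).tolist())
print('board',g([[306,192],[464,190],[464,265],[308,267]],20).tolist())
print('basebot',g([[307,305],[467,304],[302,100],[468,100]],15).tolist())
print('cheeks top ends',g([[330,159],[437,163],[333,288],[437,288]],60).tolist())
print('pivot',g([[380,50]],93),'handle',g([[217,27]],108),'cap',g([[584,62]],118))
E
```

```text
pad [[402.6, 146.3], [453.5, 145.0], [451.9, 109.2], [400.2, 111.5], [426.9, 128.2]]
board [[388.7, 147.9], [466.9, 145.3], [466.2, 108.5], [386.8, 111.0]]
basebot [[384.0, 90.7], [467.8, 87.5], [389.5, 191.4], [470.1, 187.7]]
cheeks top ends [[405.4, 161.9], [451.9, 158.2], [402.8, 105.6], [450.3, 103.5]]
pivot [[430.1 199.9]] handle [[372.5 208.5]] cap [[501.3 189.6]]
```

```bash
python3 - <<'E'
from h import *
c=r.camera_params('wrist');K,d,_=params('wrist');P=K,d,np.linalg.inv(np.array(c['mount']))
for o in (31,33,35): print(o,((proj(P,[[20,-30,o],[20,30,o],[20,-30,o-28],[20,30,o-28]])-[79.75,-.25])*2).round(0).tolist())
im=cv2.imread('pics/w7.png');g=cv2.cvtColor(im,cv2.COLOR_BGR2GRAY)
for x in (255,270,300): print(g[218:300,x].tolist())
E
```

```text
31 [[275.0, 456.0], [530.0, 456.0], [252.0, 509.0], [554.0, 509.0]]
33 [[277.0, 453.0], [528.0, 453.0], [254.0, 505.0], [552.0, 505.0]]
35 [[278.0, 450.0], [527.0, 450.0], [256.0, 501.0], [550.0, 501.0]]
[126, 123, 124, 123, 126, 133, 135, 98, 63, 58, 60, 75, 98, 93, 70, 63, 61, 59, 58, 60, 64, 60, 61, 59, 59, 57, 55, 57, 58, 56, 58, 56, 58, 58, 76, 92, 92, 92, 74, 67, 69, 72, 71, 75, 68, 69, 72, 67, 89, 92, 97, 97, 74, 70, 69, 69, 70, 73, 71, 67, 66, 74, 95, 94, 96, 73, 64, 63, 66, 64, 64, 65, 63, 63, 71, 96, 58, 65, 59, 53, 54, 60]
[125, 126, 130, 131, 134, 134, 136, 102, 60, 61, 61, 72, 102, 97, 69, 60, 62, 56, 57, 64, 61, 63, 60, 59, 57, 58, 61, 60, 57, 62, 58, 56, 58, 57, 75, 87, 92, 97, 72, 69, 67, 73, 70, 67, 65, 60, 64, 66, 90, 96, 95, 97, 72, 67, 67, 70, 68, 65, 70, 67, 65, 77, 92, 92, 92, 70, 68, 55, 59, 58, 61, 56, 57, 58, 56, 63, 63, 66, 60, 63, 60, 60]
[148, 158, 156, 158, 125, 101, 101, 91, 63, 60, 54, 72, 94, 91, 70, 57, 56, 60, 59, 60, 57, 57, 58, 55, 59, 61, 59, 59, 59, 57, 55, 58, 55, 54, 74, 92, 93, 92, 75, 67, 71, 68, 68, 67, 75, 72, 72, 66, 83, 91, 93, 91, 73, 69, 66, 70, 68, 65, 69, 69, 69, 82, 96, 93, 93, 59, 55, 58, 55, 63, 55, 57, 58, 58, 57, 62, 60, 64, 60, 62, 56, 60]
```

Emit:
send_rows(
  series=[
    {"dx": -0.002,"dy": 0.025,"dz": -0.01,"wx": 0,"wy": 0,"wz": 0.005,"gripper": 0.05},
    {"dx": -0.004,"dy": 0.05,"dz": -0.035,"wx": 0,"wy": 0,"wz": 0.005,"gripper": 0.05},
    {"dx": -0.005,"dy": 0.058,"dz": -0.07,"wx": 0,"wy": 0,"wz": 0.005,"gripper": 0.05},
    {"dx": -0.005,"dy": 0.058,"dz": -0.105,"wx": 0,"wy": 0,"wz": 0.005,"gripper": 0.05},
    {"dx": -0.005,"dy": 0.058,"dz": -0.135,"wx": 0,"wy": 0,"wz": 0.005,"gripper": 0.05},
    {"dx": -0.005,"dy": 0.058,"dz": -0.16,"wx": 0,"wy": 0,"wz": 0.005,"gripper": 0.05},
    {"dx": -0.005,"dy": 0.058,"dz": -0.16,"wx": 0,"wy": 0,"wz": 0.005,"gripper": 0.05},
    {"dx": -0.005,"dy": 0.058,"dz": -0.16,"wx": 0,"wy": 0,"wz": 0.005,"gripper": 0.05},
    {"dx": -0.005,"dy": 0.058,"dz": -0.16,"wx": 0,"wy": 0,"wz": 0.005,"gripper": 0.05},
  ],
)

```text
time_s: 13.27
tool_pos: [428.6, 128.8, 102.6]
tcp_rot: [179.9, -0.0, 87.8]
contact_force: [0.0, 0.5, -0.8]
width: 56.9
grip_force: 64.8
```

Emit:
send_rows(
  series=[
    {"dx": -0.001,"dy": 0,"dz": -0.008,"wx": 0,"wy": 0,"wz": 0,"gripper": 0.05},
    {"dx": -0.001,"dy": 0,"dz": -0.016,"wx": 0,"wy": 0,"wz": 0,"gripper": 0.05},
    {"dx": -0.001,"dy": 0,"dz": -0.024,"wx": 0,"wy": 0,"wz": 0,"gripper": 0.05},
    {"dx": -0.001,"dy": 0,"dz": -0.03,"wx": 0,"wy": 0,"wz": 0,"gripper": 0.05},
    {"dx": -0.001,"dy": 0,"dz": -0.03,"wx": 0,"wy": 0,"wz": 0,"gripper": 0.05},
    {"dx": -0.001,"dy": 0,"dz": -0.03,"wx": 0,"wy": 0,"wz": 0,"gripper": 0.05},
  ],
)

```text
time_s: 13.77
tool_pos: [426.2, 127.8, 70.9]
tcp_rot: [-179.9, 0.0, 87.7]
contact_force: [0.0, -0.9, -1.1]
width: 57.2
grip_force: 64.8
```

Emit:
send_rows(
  series=[
    {"dx": 0.0005,"dy": 0.0,"dz": -0.004,"wx": 0,"wy": 0,"wz": 0,"gripper": 0.05},
    {"dx": 0.0005,"dy": 0.0,"dz": -0.008,"wx": 0,"wy": 0,"wz": 0,"gripper": 0.05},
    {"dx": 0.0005,"dy": 0.0,"dz": -0.012,"wx": 0,"wy": 0,"wz": 0,"gripper": 0.05},
    {"dx": 0.0005,"dy": 0.0,"dz": -0.014,"wx": 0,"wy": 0,"wz": 0,"gripper": 0.05},
    {"dx": 0.0005,"dy": 0.0,"dz": -0.014,"wx": 0,"wy": 0,"wz": 0,"gripper": 0.05},
  ],
)

```text
time_s: 14.18
tool_pos: [426.6, 127.8, 56.8]
tcp_rot: [-179.9, 0.0, 87.7]
contact_force: [0.2, -0.1, -0.9]
width: 57.2
grip_force: 64.8
```

Emit:
send_rows(
  series=[
    {"dx": 0,"dy": 0.0,"dz": -0.001,"wx": 0,"wy": 0,"wz": 0,"gripper": 0.05},
    {"dx": 0,"dy": 0.0,"dz": -0.002,"wx": 0,"wy": 0,"wz": 0,"gripper": 0.05},
    {"dx": 0,"dy": 0.0,"dz": -0.002,"wx": 0,"wy": 0,"wz": 0,"gripper": 0.05},
    {"dx": 0,"dy": 0.0,"dz": -0.002,"wx": 0,"wy": 0,"wz": 0,"gripper": 0.05},
  ],
)

```text
time_s: 14.52
tool_pos: [427.0, 127.9, 55.4]
tcp_rot: [180.0, -0.0, 87.7]
contact_force: [0.4, -0.2, -1.1]
width: 57.1
grip_force: 64.8
```

Emit:
send_rows(
  series=[
    {"dx": 0,"dy": 0.0,"dz": -0.001,"wx": 0,"wy": 0,"wz": 0,"gripper": 0.05},
    {"dx": 0,"dy": 0.0,"dz": -0.001,"wx": 0,"wy": 0,"wz": 0,"gripper": 0.05},
    {"dx": 0,"dy": 0.0,"dz": -0.0015,"wx": 0,"wy": 0,"wz": 0,"gripper": 0.05},
    {"dx": 0,"dy": 0.0,"dz": -0.0015,"wx": 0,"wy": 0,"wz": 0,"gripper": 0.05},
  ],
)

```text
time_s: 14.85
tool_pos: [427.0, 127.9, 54.2]
tcp_rot: [180.0, -0.0, 87.7]
contact_force: [-0.1, 0.4, 3.4]
width: 57.2
grip_force: 65.2
```

Emit:
send_rows(
  series=[
    {"dx": 0,"dy": 0.0,"dz": -0.0005,"wx": 0,"wy": 0,"wz": 0,"gripper": 0.05},
    {"dx": 0,"dy": 0.0,"dz": -0.0005,"wx": 0,"wy": 0,"wz": 0,"gripper": 0.06},
    {"dx": 0,"dy": 0.0,"dz": -0.0005,"wx": 0,"wy": 0,"wz": 0,"gripper": 0.072},
    {"dx": 0,"dy": 0.0,"dz": -0.0005,"wx": 0,"wy": 0,"wz": 0,"gripper": 0.072},
    {"dx": 0,"dy": 0.0,"dz": -0.0005,"wx": 0,"wy": 0,"wz": 0,"gripper": 0.072},
    {"dx": 0,"dy": 0.0,"dz": -0.0005,"wx": 0,"wy": 0,"wz": 0,"gripper": 0.072},
  ],
)

```text
time_s: 15.35
tool_pos: [427.0, 127.9, 53.3]
tcp_rot: [180.0, 0.0, 87.7]
contact_force: [0.4, -0.0, 0.3]
width: 71.8
grip_force: 0.0
```

Emit:
send_rows(
  series=[
    {"dx": 0,"dy": 0.0,"dz": 0.01,"wx": 0,"wy": 0,"wz": 0,"gripper": 0.072},
    {"dx": 0,"dy": 0.0,"dz": 0.035,"wx": 0,"wy": 0,"wz": 0,"gripper": 0.072},
    {"dx": 0,"dy": 0.0,"dz": 0.075,"wx": 0,"wy": 0,"wz": 0,"gripper": 0.072},
    {"dx": 0,"dy": -0.005,"dz": 0.115,"wx": 0,"wy": 0,"wz": 0,"gripper": 0.05},
    {"dx": 0,"dy": -0.025,"dz": 0.155,"wx": 0,"wy": 0,"wz": 0,"gripper": 0.03},
    {"dx": 0,"dy": -0.058,"dz": 0.18,"wx": 0,"wy": 0,"wz": 0,"gripper": 0.02},
    {"dx": 0,"dy": -0.058,"dz": 0.2,"wx": 0,"wy": 0,"wz": 0,"gripper": 0.01},
    {"dx": 0,"dy": -0.058,"dz": 0.2,"wx": 0,"wy": 0,"wz": 0,"gripper": 0},
    {"dx": 0,"dy": -0.058,"dz": 0.2,"wx": 0,"wy": 0,"wz": 0,"gripper": 0},
  ],
)

```text
time_s: 16.1
tool_pos: [427.4, 69.7, 254.2]
tcp_rot: [179.8, -0.0, 87.6]
contact_force: [0.1, -0.1, 0.2]
width: 0.5
grip_force: 0.0
```

```bash
python3 press.py w8.png; python3 - <<'E'
from h import *
im=cv2.imread('pics/w8.png');z=np.load('w8.png.npz');P=z['K'],z['d'],z['W']
ex=np.array([.9993,-.0384]);ey=np.array([.0384,.9993]);n=np.array([427.2,128.4])
for a in (-30,30):
  for b in(-20,20): print(a,b,proj(P,[*(n+a*ex+b*ey),49])[0].round(1))
g=cv2.cvtColor(im,cv2.COLOR_BGR2GRAY);print('H',[g[111:118,x].mean().round() for x in range(225,320)])
print('V',[g[y,255:290].mean().round() for y in range(70,165)])
E
```

```text
16.15 [426.6  69.9 252.8] [-180.    -0.    87.7]
red 204 [196.2, 10.4] [374.7 207.4 108. ]
red 24 [347.2, 132.1] [480.  118.5 108. ]
red 16 [479.5, 351.8] [616.3 -97.  108. ]
brass 369 [382.2, 28.0] [501.4 189.5 118. ]
brass 90 [328.2, 259.4] [464.5  17.6 118. ]
brass 80 [384.7, 277.2] [512.2  -1.3 118. ]
brass 61 [337.2, 269.5] [472.   8. 118.]
blue 233 [323.6, 19.8] [467.3 203.4  71. ]
blue 45 [370.4, 252.4] [511.4  -1.2  71. ]
blue 33 [204.6, 26.8] [372.7 202.3  71. ]
blue 30 [371.7, 56.8] [506.3 174.3  71. ]
-30 -20 [244.7 137.8]
-30 20 [243.3  92.8]
30 -20 [309.8 137.6]
30 20 [310.8  92.6]
H [np.float64(77.0), np.float64(76.0), np.float64(77.0), np.float64(77.0), np.float64(79.0), np.float64(80.0), np.float64(81.0), np.float64(82.0), np.float64(85.0), np.float64(88.0), np.float64(112.0), np.float64(135.0), np.float64(104.0), np.float64(114.0), np.float64(142.0), np.float64(142.0), np.float64(142.0), np.float64(141.0), np.float64(137.0), np.float64(127.0), np.float64(112.0), np.float64(82.0), np.float64(81.0), np.float64(80.0), np.float64(82.0), np.float64(83.0), np.float64(83.0)
[... 2308 characters left out ...]
76.0), np.float64(82.0), np.float64(101.0), np.float64(94.0), np.float64(83.0), np.float64(80.0), np.float64(74.0), np.float64(76.0), np.float64(85.0), np.float64(99.0), np.float64(135.0), np.float64(162.0), np.float64(171.0), np.float64(184.0), np.float64(190.0), np.float64(219.0), np.float64(232.0), np.float64(225.0), np.float64(226.0), np.float64(227.0), np.float64(226.0), np.float64(238.0), np.float64(231.0), np.float64(213.0), np.float64(214.0), np.float64(186.0), np.float64(120.0), np.float64(96.0), np.float64(122.0), np.float64(132.0), np.float64(132.0), np.float64(132.0), np.float64(133.0), np.float64(133.0), np.float64(134.0), np.float64(134.0), np.float64(134.0), np.float64(134.0)]
```

Emit:
send_rows(
  series=[
    {"dx": -0.005,"dy": 0.014,"dz": 0,"wx": 0,"wy": 0,"wz": 0.12,"gripper": 0.024},
    {"dx": -0.01,"dy": 0.028,"dz": 0,"wx": 0,"wy": 0,"wz": 0.24,"gripper": 0.024},
    {"dx": -0.015,"dy": 0.042,"dz": 0,"wx": 0,"wy": 0,"wz": 0.36,"gripper": 0.024},
    {"dx": -0.02,"dy": 0.056,"dz": 0,"wx": 0,"wy": 0,"wz": 0.48,"gripper": 0.024},
    {"dx": -0.025,"dy": 0.07,"dz": 0,"wx": 0,"wy": 0,"wz": 0.6,"gripper": 0.024},
    {"dx": -0.03,"dy": 0.084,"dz": 0,"wx": 0,"wy": 0,"wz": 0.72,"gripper": 0.024},
    {"dx": -0.035,"dy": 0.098,"dz": -0.01,"wx": 0,"wy": 0,"wz": 0.84,"gripper": 0.024},
    {"dx": -0.04,"dy": 0.112,"dz": -0.03,"wx": 0,"wy": 0,"wz": 0.96,"gripper": 0.024},
    {"dx": -0.047,"dy": 0.126,"dz": -0.055,"wx": 0,"wy": 0,"wz": 1.08,"gripper": 0.024},
    {"dx": -0.054,"dy": 0.139,"dz": -0.08,"wx": 0,"wy": 0,"wz": 1.2,"gripper": 0.024},
  ],
)

```text
time_s: 16.98
tool_pos: [371.6, 209.8, 171.0]
tcp_rot: [-179.9, -0.1, 156.9]
contact_force: [0.6, 0.8, 0.1]
width: 24.0
grip_force: 0.0
```

Emit:
send_rows(
  series=[
    {"dx": 0,"dy": 0,"dz": -0.01,"wx": 0,"wy": 0,"wz": 0.12,"gripper": 0.024},
    {"dx": 0,"dy": 0,"dz": -0.02,"wx": 0,"wy": 0,"wz": 0.24,"gripper": 0.024},
    {"dx": 0,"dy": 0,"dz": -0.02,"wx": 0,"wy": 0,"wz": 0.263,"gripper": 0.024},
    {"dx": 0,"dy": 0,"dz": -0.02,"wx": 0,"wy": 0,"wz": 0.263,"gripper": 0.024},
    {"dx": 0,"dy": 0,"dz": -0.02,"wx": 0,"wy": 0,"wz": 0.263,"gripper": 0.024},
  ],
)

```text
time_s: 17.4
tool_pos: [372.8, 209.1, 153.0]
tcp_rot: [-180.0, -0.0, 171.4]
contact_force: [1.2, -0.6, 0.8]
width: 23.9
grip_force: 0.0
```

Emit:
send_rows(
  series=[
    {"dx": 0,"dy": 0,"dz": -0.02,"wx": 0,"wy": 0,"wz": 0,"gripper": 0.024},
    {"dx": 0,"dy": 0,"dz": -0.035,"wx": 0,"wy": 0,"wz": 0,"gripper": 0.024},
    {"dx": 0,"dy": 0,"dz": -0.048,"wx": 0,"wy": 0,"wz": 0,"gripper": 0.024},
    {"dx": 0,"dy": 0,"dz": -0.048,"wx": 0,"wy": 0,"wz": 0,"gripper": 0.024},
    {"dx": 0,"dy": 0,"dz": -0.048,"wx": 0,"wy": 0,"wz": 0,"gripper": 0.024},
  ],
)

```text
time_s: 17.82
tool_pos: [373.1, 208.9, 105.6]
tcp_rot: [-180.0, -0.0, 171.4]
contact_force: [-0.4, 0.7, -0.2]
width: 23.9
grip_force: 0.0
```

```bash
python3 - <<'E'
import numpy as np
p=np.array([430.1,199.9]);f=lambda b:p+58*np.array([np.cos(np.radians(b)),np.sin(np.radians(b))])
s=f(171.5)
for i in range(1,16):
    b=171.5-6*i;d=f(b)-s;print(i,b,(d/1000).round(4),round(-np.radians(6*i),3))
E
```

```text
1 165.5 [0.0012 0.0059] -0.105
2 159.5 [0.003  0.0117] -0.209
3 153.5 [0.0055 0.0173] -0.314
4 147.5 [0.0084 0.0226] -0.419
5 141.5 [0.012  0.0275] -0.524
6 135.5 [0.016  0.0321] -0.628
7 129.5 [0.0205 0.0362] -0.733
8 123.5 [0.0254 0.0398] -0.838
9 117.5 [0.0306 0.0429] -0.942
10 111.5 [0.0361 0.0454] -1.047
11 105.5 [0.0419 0.0473] -1.152
12 99.5 [0.0478 0.0486] -1.257
13 93.5 [0.0538 0.0493] -1.361
14 87.5 [0.0599 0.0494] -1.466
15 81.5 [0.0659 0.0488] -1.571
```

Emit:
send_rows(
  series=[
    {"dx": 0.0012,"dy": 0.0059,"dz": 0,"wx": 0,"wy": 0,"wz": -0.105,"gripper": 0.024},
    {"dx": 0.003,"dy": 0.0117,"dz": 0,"wx": 0,"wy": 0,"wz": -0.209,"gripper": 0.024},
    {"dx": 0.0055,"dy": 0.0173,"dz": 0,"wx": 0,"wy": 0,"wz": -0.314,"gripper": 0.024},
    {"dx": 0.0084,"dy": 0.0226,"dz": 0,"wx": 0,"wy": 0,"wz": -0.419,"gripper": 0.024},
    {"dx": 0.012,"dy": 0.0275,"dz": 0,"wx": 0,"wy": 0,"wz": -0.524,"gripper": 0.024},
    {"dx": 0.016,"dy": 0.0321,"dz": 0,"wx": 0,"wy": 0,"wz": -0.628,"gripper": 0.024},
    {"dx": 0.0205,"dy": 0.0362,"dz": 0,"wx": 0,"wy": 0,"wz": -0.733,"gripper": 0.024},
    {"dx": 0.0254,"dy": 0.0398,"dz": 0,"wx": 0,"wy": 0,"wz": -0.838,"gripper": 0.024},
    {"dx": 0.0306,"dy": 0.0429,"dz": 0,"wx": 0,"wy": 0,"wz": -0.942,"gripper": 0.024},
    {"dx": 0.0361,"dy": 0.0454,"dz": 0,"wx": 0,"wy": 0,"wz": -1.047,"gripper": 0.024},
  ],
)

```text
time_s: 18.65
tool_pos: [408.3, 253.3, 106.1]
tcp_rot: [-179.8, 0.1, 111.2]
contact_force: [-2.7, -4.0, 1.2]
width: 24.0
grip_force: 1.9
```

Emit:
send_rows(
  series=[
    {"dx": 0.0058,"dy": 0.0019,"dz": 0,"wx": 0,"wy": 0,"wz": -0.105,"gripper": 0.024},
    {"dx": 0.0117,"dy": 0.0032,"dz": 0,"wx": 0,"wy": 0,"wz": -0.209,"gripper": 0.024},
    {"dx": 0.0177,"dy": 0.0039,"dz": 0,"wx": 0,"wy": 0,"wz": -0.314,"gripper": 0.024},
    {"dx": 0.0238,"dy": 0.004,"dz": 0,"wx": 0,"wy": 0,"wz": -0.419,"gripper": 0.024},
    {"dx": 0.0268,"dy": 0.0037,"dz": 0,"wx": 0,"wy": 0,"wz": -0.47,"gripper": 0.024},
    {"dx": 0.0268,"dy": 0.0037,"dz": 0,"wx": 0,"wy": 0,"wz": -0.47,"gripper": 0.024},
  ],
)

```text
time_s: 19.15
tool_pos: [435.8, 257.6, 106.2]
tcp_rot: [-180.0, 0.0, 84.5]
contact_force: [-0.9, -1.7, 0.4]
width: 23.9
grip_force: 0.8
```

Emit:
send_rows(
  series=[
    {"dx": 0.001,"dy": 0,"dz": 0,"wx": 0,"wy": 0,"wz": -0.01,"gripper": 0.024},
    {"dx": 0.002,"dy": 0,"dz": 0,"wx": 0,"wy": 0,"wz": -0.02,"gripper": 0.024},
    {"dx": 0.002,"dy": 0,"dz": 0,"wx": 0,"wy": 0,"wz": -0.02,"gripper": 0.024},
    {"dx": 0.002,"dy": 0,"dz": 0,"wx": 0,"wy": 0,"wz": -0.02,"gripper": 0.024},
  ],
)

```text
time_s: 19.48
tool_pos: [437.7, 258.1, 105.7]
tcp_rot: [180.0, -0.0, 83.5]
contact_force: [-3.1, -1.2, 1.6]
width: 24.0
grip_force: 1.6
```

Emit:
send_rows(
  series=[
    {"dx": 0.001,"dy": 0,"dz": 0,"wx": 0,"wy": 0,"wz": -0.01,"gripper": 0.024},
    {"dx": 0.002,"dy": 0,"dz": 0,"wx": 0,"wy": 0,"wz": -0.02,"gripper": 0.024},
    {"dx": 0.002,"dy": 0,"dz": 0,"wx": 0,"wy": 0,"wz": -0.02,"gripper": 0.024},
    {"dx": 0.002,"dy": 0,"dz": 0,"wx": 0,"wy": 0,"wz": -0.02,"gripper": 0.024},
  ],
)

```text
time_s: 19.82
tool_pos: [438.5, 258.0, 105.5]
tcp_rot: [-179.8, 0.0, 82.3]
contact_force: [-7.3, -1.9, 5.8]
width: 24.1
grip_force: 3.5
```

Emit:
send_rows(
  series=[
    {"dx": 0.001,"dy": 0,"dz": 0,"wx": 0,"wy": 0,"wz": 0,"gripper": 0.024},
    {"dx": 0.0015,"dy": 0,"dz": 0,"wx": 0,"wy": 0,"wz": 0,"gripper": 0.024},
    {"dx": 0.0015,"dy": 0,"dz": 0,"wx": 0,"wy": 0,"wz": 0,"gripper": 0.024},
  ],
)

```text
time_s: 20.07
tool_pos: [438.7, 258.0, 105.4]
tcp_rot: [-179.7, 0.1, 82.2]
contact_force: [-10.3, 0.7, 7.7]
width: 24.1
grip_force: 5.3
```

Emit:
send_rows(
  series=[
    {"dx": -0.005,"dy": 0,"dz": 0,"wx": 0,"wy": 0,"wz": 0,"gripper": 0.024},
    {"dx": -0.005,"dy": 0,"dz": 0.015,"wx": 0,"wy": 0,"wz": 0,"gripper": 0.03},
    {"dx": -0.005,"dy": 0,"dz": 0.055,"wx": 0,"wy": 0,"wz": 0.1,"gripper": 0.05},
    {"dx": -0.006,"dy": -0.01,"dz": 0.09,"wx": 0,"wy": 0,"wz": 0.22,"gripper": 0.05},
    {"dx": -0.007,"dy": -0.025,"dz": 0.1,"wx": 0,"wy": 0,"wz": 0.34,"gripper": 0.05},
    {"dx": -0.008,"dy": -0.04,"dz": 0.11,"wx": 0,"wy": 0,"wz": 0.46,"gripper": 0.05},
    {"dx": -0.009,"dy": -0.055,"dz": 0.11,"wx": 0,"wy": 0,"wz": 0.58,"gripper": 0.05},
    {"dx": -0.01,"dy": -0.07,"dz": 0.11,"wx": 0,"wy": 0,"wz": 0.7,"gripper": 0.05},
    {"dx": -0.012,"dy": -0.085,"dz": 0.11,"wx": 0,"wy": 0,"wz": 0.82,"gripper": 0.05},
    {"dx": -0.013,"dy": -0.1,"dz": 0.11,"wx": 0,"wy": 0,"wz": 0.94,"gripper": 0.05},
  ],
)

```text
time_s: 20.9
tool_pos: [429.6, 157.6, 215.9]
tcp_rot: [179.8, 0.1, 136.5]
contact_force: [-0.3, 0.6, 0.4]
width: 50.0
grip_force: 0.0
```

Emit:
send_rows(
  series=[
    {"dx": 0,"dy": -0.01,"dz": 0,"wx": 0,"wy": 0,"wz": 0.12,"gripper": 0.05},
    {"dx": 0,"dy": -0.02,"dz": 0,"wx": 0,"wy": 0,"wz": 0.24,"gripper": 0.05},
    {"dx": 0,"dy": -0.03,"dz": 0,"wx": 0,"wy": 0,"wz": 0.36,"gripper": 0.05},
    {"dx": 0,"dy": -0.03,"dz": 0,"wx": 0,"wy": 0,"wz": 0.48,"gripper": 0.05},
    {"dx": 0,"dy": -0.03,"dz": 0,"wx": 0,"wy": 0,"wz": 0.6,"gripper": 0.05},
    {"dx": 0,"dy": -0.03,"dz": 0,"wx": 0,"wy": 0,"wz": 0.72,"gripper": 0.05},
    {"dx": 0,"dy": -0.03,"dz": 0,"wx": 0,"wy": 0,"wz": 0.84,"gripper": 0.05},
    {"dx": 0,"dy": -0.03,"dz": 0,"wx": 0,"wy": 0,"wz": 0.96,"gripper": 0.05},
    {"dx": 0,"dy": -0.03,"dz": 0,"wx": 0,"wy": 0,"wz": 1.08,"gripper": 0.05},
    {"dx": 0,"dy": -0.03,"dz": 0,"wx": 0,"wy": 0,"wz": 1.2,"gripper": 0.05},
  ],
)

```text
time_s: 21.73
tool_pos: [429.9, 128.2, 215.8]
tcp_rot: [-179.9, 0.2, -154.7]
contact_force: [-0.3, -0.1, 0.6]
width: 50.1
grip_force: 0.0
```

Emit:
send_rows(
  series=[
    {"dx": 0,"dy": 0,"dz": 0,"wx": 0,"wy": 0,"wz": 0.12,"gripper": 0.05},
    {"dx": 0,"dy": 0,"dz": 0,"wx": 0,"wy": 0,"wz": 0.2,"gripper": 0.05},
    {"dx": 0,"dy": 0,"dz": 0,"wx": 0,"wy": 0,"wz": 0.2,"gripper": 0.05},
    {"dx": 0,"dy": 0,"dz": 0,"wx": 0,"wy": 0,"wz": 0.2,"gripper": 0.05},
  ],
)

```text
time_s: 22.07
tool_pos: [429.3, 128.1, 215.6]
tcp_rot: [-179.9, 0.1, -143.7]
contact_force: [0.2, -0.3, 0.1]
width: 50.2
grip_force: 0.0
```

```bash
cat > cap.py <<'E'
from h import *
import sys
# rectify the cap top plane (world-aligned, 0.1 mm/px, 50 mm) and measure the two lines
def cap(name,c,z):
    P,im=grab('wrist',name);s=r.sense()
    S=500;q=np.array([[-25,-25],[25,-25],[25,25],[-25,25]],float)
    src=proj(P,[[c[0]+a,c[1]+b,z] for a,b in q]).astype(np.float32)
    dst=np.array([[0,0],[S,0],[S,S],[0,S]],np.float32)
    t=cv2.warpPerspective(im,cv2.getPerspectiveTransform(src,dst),(S,S),flags=cv2.INTER_CUBIC);cv2.imwrite('pics/t_'+name,t)
    h=cv2.cvtColor(t,cv2.COLOR_BGR2HSV).astype(int);br=(h[...,0]>14)&(h[...,0]<32)&(h[...,1]>90)&(h[...,2]>70)
    n,l,st,_=cv2.connectedComponentsWithStats(br.astype(np.uint8))
    if n<2: print('no brass');return
    hull=cv2.convexHull(np.vstack([np.argwhere(l==i)[:,::-1] for i in range(1,n) if st[i,4]>800]).astype(np.int32))
    (x,y),rad=cv2.minEnclosingCircle(hull)
    yy,xx=np.mgrid[:S,:S];d=np.hypot(xx-x,yy-y);a=np.arctan2(yy-y,xx-x)
    bl=(h[...,2]<75)&(d<rad*.9);w=(h[...,2]>150)&(h[...,1]<70)&(d>rad+8)&(d<165)
    an=lambda m:np.degrees(np.angle(np.exp(1j*a[m]).sum())) if m.sum() else None
    print('t',s['time_s'],s['tool_pos'].round(1),'yaw',s['tcp_rot'][2].round(1),'F',s['contact_force'].round(1),'Mz',s['ft_torque'].round(3),'w',s['width'].round(1),'g',s['grip_force'])
    print('brass c',(c[0]-25+x/10).round(1),(c[1]-25+y/10).round(1),'r',round(rad/10,1),'black',bl.sum(),an(bl),'white',w.sum(),an(w))
cap(sys.argv[1],(427.3,128.3),float(sys.argv[2]))
E
python3 cap.py k0.png 118; python3 - <<'E'
from h import *
s=r.sense();print(s['joints'].round(1))
E
```

```text
[  15.2    8.4  108.5   -0.    63.  -111.1]Traceback (most recent call last):
  File "cap.py", line 20, in <module>
    cap(sys.argv[1],(427.3,128.3),float(sys.argv[2]))
    ~~~^^^^^^^^^^^^^^^^^^^^^^^^^^^^^^^^^^^^^^^^^^^^^^
  File "cap.py", line 18, in cap
    print('t',s['time_s'],s['tool_pos'].round(1),'yaw',s['tcp_rot'][2].round(1),'F',s['contact_force'].round(1),'Mz',s['ft_torque'].round(3),'w',s['width'].round(1),'g',s['grip_force'])
                                                                                                                                                 ^^^^^^^^^^^^^^^^
AttributeError: 'float' object has no attribute 'round'
```

```bash
sed -i "s/s\['width'\].round(1)/round(s['width'],1)/" cap.py; python3 cap.py k0.png 118
```

```text
t 22.1667 [428.9 128.1 215.5] yaw -143.7 F [ 0.5 -0.5 -0.3] Mz [-0.011 -0.011 -0.053] w 49.6 g 0.0Traceback (most recent call last):
  File "cap.py", line 20, in <module>
    cap(sys.argv[1],(427.3,128.3),float(sys.argv[2]))
    ~~~^^^^^^^^^^^^^^^^^^^^^^^^^^^^^^^^^^^^^^^^^^^^^^
  File "cap.py", line 19, in cap
    print('brass c',(c[0]-25+x/10).round(1),(c[1]-25+y/10).round(1),'r',round(rad/10,1),'black',bl.sum(),an(bl),'white',w.sum(),an(w))
                    ^^^^^^^^^^^^^^^^^^^^
AttributeError: 'float' object has no attribute 'round'
```

```bash
sed -i "s/(c\[0\]-25+x\/10).round(1),(c\[1\]-25+y\/10).round(1)/round(c[0]-25+x\/10,1),round(c[1]-25+y\/10,1)/" cap.py; python3 cap.py k0.png 118
```

```text
t 22.2167 [428.8 128.1 215.4] yaw -143.7 F [0.4 0.5 0.7] Mz [-0.037  0.036  0.032] w 50.0 g 0.0
brass c 427.1 128.1 r 8.1 black 1112 66.44475276542956 white 4839 54.39621495671253
```

Emit:
send_rows(
  series=[
    {"dx": -0.002,"dy": 0,"dz": -0.03,"wx": 0,"wy": 0,"wz": 0,"gripper": 0.05},
    {"dx": -0.002,"dy": 0,"dz": -0.06,"wx": 0,"wy": 0,"wz": 0,"gripper": 0.05},
    {"dx": -0.002,"dy": 0,"dz": -0.085,"wx": 0,"wy": 0,"wz": 0,"gripper": 0.05},
    {"dx": -0.002,"dy": 0,"dz": -0.105,"wx": 0,"wy": 0,"wz": 0,"gripper": 0.05},
    {"dx": -0.002,"dy": 0,"dz": -0.105,"wx": 0,"wy": 0,"wz": 0,"gripper": 0.05},
    {"dx": -0.002,"dy": 0,"dz": -0.105,"wx": 0,"wy": 0,"wz": 0,"gripper": 0.05},
    {"dx": -0.002,"dy": 0,"dz": -0.105,"wx": 0,"wy": 0,"wz": 0,"gripper": 0.05},
  ],
)

```text
time_s: 22.8
tool_pos: [427.4, 128.3, 111.4]
tcp_rot: [-180.0, 0.1, -143.6]
contact_force: [0.0, -0.0, 0.3]
width: 49.9
grip_force: 0.0
```

```bash
python3 cap.py k1.png 118; python3 - <<'E'
from h import *
P=params('wrist');print(proj(P,[[427.1,128.1,118]]))
t=cv2.imread('pics/t_k1.png');h=cv2.cvtColor(t,cv2.COLOR_BGR2HSV)
for rad in(55,120):
  print([tuple(int(v) for v in h[int(248+rad*np.sin(a)),int(248+rad*np.cos(a))]) for a in np.radians(range(0,360,10))])
E
```

```text
t 22.85 [427.6 128.3 111.7] yaw -143.6 F [ 0.3 -0.3  0.3] Mz [ 0.006 -0.093 -0.052] w 50.1 g 0.0
brass c 427.5 128.3 r 8.2 black 1030 64.68778895948076 white 5901 30.593901802800566
[[278.5098206 309.2199903]]
[(22, 123, 249), (22, 122, 248), (22, 125, 247), (22, 122, 247), (22, 129, 242), (8, 41, 68), (11, 57, 72), (16, 52, 73), (21, 131, 204), (22, 125, 241), (21, 126, 239), (22, 124, 240), (22, 126, 238), (21, 126, 236), (21, 127, 231), (21, 128, 234), (21, 128, 236), (22, 129, 237), (22, 127, 235), (22, 127, 237), (21, 124, 238), (22, 124, 240), (21, 124, 240), (22, 124, 240), (22, 126, 238), (22, 128, 239), (21, 124, 240), (22, 126, 237), (22, 127, 237), (21, 126, 239), (22, 126, 244), (22, 125, 246), (22, 125, 246), (21, 125, 247), (21, 124, 247), (22, 123, 248)]
[(15, 5, 107), (165, 5, 107), (10, 7, 106), (0, 7, 104), (30, 5, 103), (0, 7, 104), (0, 0, 255), (0, 0, 255), (0, 8, 101), (173, 10, 100), (165, 5, 97), (120, 3, 98), (0, 5, 98), (0, 8, 99), (165, 10, 98), (15, 5, 96), (130, 8, 97), (15, 5, 98), (160, 8, 98), (170, 8, 97), (160, 8, 97), (165, 10, 100), (120, 3, 99), (165, 10, 103), (160, 7, 103), (20, 8, 101), (165, 10, 105), (165, 5, 105), (135, 5, 105), (150, 2, 106), (30, 5, 106), (0, 2, 108), (10, 7, 109), (10, 7, 107), (15, 5, 108), (160, 7, 108)]
```

Emit:
send_rows(
  series=[
    {"dx": 0,"dy": 0,"dz": -0.001,"wx": 0,"wy": 0,"wz": 0,"gripper": 0.04},
    {"dx": 0,"dy": 0,"dz": -0.001,"wx": 0,"wy": 0,"wz": 0,"gripper": 0.025},
    {"dx": 0,"dy": 0,"dz": -0.001,"wx": 0,"wy": 0,"wz": 0,"gripper": 0.025},
    {"dx": 0,"dy": 0,"dz": -0.001,"wx": 0,"wy": 0,"wz": 0,"gripper": 0.025},
  ],
)

```text
time_s: 23.18
tool_pos: [427.5, 128.0, 110.7]
tcp_rot: [-179.9, 0.2, -143.6]
contact_force: [0.8, -1.1, 6.5]
width: 31.6
grip_force: 59.0
```

```bash
sed -i "s/h\[...,2\]<75)/h[...,2]<120)/;s/h\[...,2\]>150)&(h\[...,1\]<70)/h[...,2]>190)\&(h[...,1]<60)/;s/d<165/d<140/" cap.py; python3 cap.py k2.png 118
```

```text
t 23.2333 [427.5 128.  110.7] yaw -143.6 F [ 1.  -1.8  5.9] Mz [-0.289 -0.045  0.005] w 32.2 g 59.02714133262634
brass c 427.4 128.4 r 8.2 black 1758 62.45758354791627 white 1855 67.53810295334866
```

Emit:
send_rows(
  series=[
    {"dx": 0,"dy": 0,"dz": 0,"wx": 0,"wy": 0,"wz": -0.1,"gripper": 0.025},
    {"dx": 0,"dy": 0,"dz": 0,"wx": 0,"wy": 0,"wz": -0.2,"gripper": 0.025},
    {"dx": 0,"dy": 0,"dz": -0.0004,"wx": 0,"wy": 0,"wz": -0.3,"gripper": 0.025},
    {"dx": 0,"dy": 0,"dz": -0.0005,"wx": 0,"wy": 0,"wz": -0.4,"gripper": 0.025},
    {"dx": 0,"dy": 0,"dz": -0.0006,"wx": 0,"wy": 0,"wz": -0.5,"gripper": 0.025},
    {"dx": 0,"dy": 0,"dz": -0.0008,"wx": 0,"wy": 0,"wz": -0.6,"gripper": 0.025},
    {"dx": 0,"dy": 0,"dz": -0.0009,"wx": 0,"wy": 0,"wz": -0.7,"gripper": 0.025},
    {"dx": 0,"dy": 0,"dz": -0.001,"wx": 0,"wy": 0,"wz": -0.8,"gripper": 0.025},
    {"dx": 0,"dy": 0,"dz": -0.001,"wx": 0,"wy": 0,"wz": -0.8,"gripper": 0.025},
  ],
)

```text
time_s: 23.98
tool_pos: [427.6, 127.8, 109.7]
tcp_rot: [180.0, 0.2, 170.4]
contact_force: [-0.2, -3.5, 5.9]
width: 32.0
grip_force: 59.1
```

```bash
python3 cap.py k3.png 117
```

```text
t 24.0333 [427.6 127.8 109.7] yaw 170.5 F [ 0.4 -3.5  5.4] Mz [-0.432 -0.116 -0.077] w 31.7 g 59.12012457847595
brass c 427.4 128.0 r 8.2 black 1762 16.644811988019427 white 1839 21.562239551296788
```

Emit:
send_rows(
  series=[
    {"dx": 0,"dy": 0,"dz": 0,"wx": 0,"wy": 0,"wz": -0.1,"gripper": 0.025},
    {"dx": 0,"dy": 0,"dz": -0.0002,"wx": 0,"wy": 0,"wz": -0.2,"gripper": 0.025},
    {"dx": 0,"dy": 0,"dz": -0.0004,"wx": 0,"wy": 0,"wz": -0.3,"gripper": 0.025},
    {"dx": 0,"dy": 0,"dz": -0.0005,"wx": 0,"wy": 0,"wz": -0.4,"gripper": 0.025},
    {"dx": 0,"dy": 0,"dz": -0.0005,"wx": 0,"wy": 0,"wz": -0.4,"gripper": 0.025},
  ],
)

```text
time_s: 24.45
tool_pos: [427.6, 127.7, 109.2]
tcp_rot: [179.9, 0.2, 147.5]
contact_force: [0.5, -3.7, 6.4]
width: 31.8
grip_force: 59.2
```

```bash
python3 cap.py k4.png 117
```

```text
t 24.5 [427.6 127.7 109.2] yaw 147.6 F [ 0.3 -3.2  6.7] Mz [-0.581 -0.036 -0.081] w 32.1 g 59.18038487434387
brass c 427.2 128.0 r 8.2 black 1837 -7.230383710524114 white 1828 -1.6119880616372488
```

Emit:
send_rows(
  series=[
    {"dx": 0,"dy": 0,"dz": 0,"wx": 0,"wy": 0,"wz": -0.1,"gripper": 0.025},
    {"dx": 0,"dy": 0,"dz": -0.0002,"wx": 0,"wy": 0,"wz": -0.2,"gripper": 0.025},
    {"dx": 0,"dy": 0,"dz": -0.0004,"wx": 0,"wy": 0,"wz": -0.3,"gripper": 0.025},
    {"dx": 0,"dy": 0,"dz": -0.0005,"wx": 0,"wy": 0,"wz": -0.4,"gripper": 0.025},
    {"dx": 0,"dy": 0,"dz": -0.0005,"wx": 0,"wy": 0,"wz": -0.4,"gripper": 0.025},
  ],
)

```text
time_s: 24.92
tool_pos: [427.5, 127.7, 109.0]
tcp_rot: [179.8, 0.1, 124.6]
contact_force: [0.1, -3.6, 9.4]
width: 32.0
grip_force: 59.5
```

```bash
python3 cap.py k5.png 116
```

```text
t 24.9667 [427.6 127.6 109. ] yaw 124.7 F [-0.1 -3.2  9.6] Mz [-0.633  0.073 -0.052] w 31.9 g 59.477367997169495
brass c 427.4 127.5 r 8.3 black 1982 -29.613778460822534 white 1846 -24.2853225095588
```

Emit:
send_rows(
  series=[
    {"dx": 0,"dy": 0,"dz": 0,"wx": 0,"wy": 0,"wz": -0.1,"gripper": 0.025},
    {"dx": 0,"dy": 0,"dz": 0,"wx": 0,"wy": 0,"wz": -0.2,"gripper": 0.025},
    {"dx": 0,"dy": 0,"dz": 0,"wx": 0,"wy": 0,"wz": -0.3,"gripper": 0.025},
    {"dx": 0,"dy": 0,"dz": 0,"wx": 0,"wy": 0,"wz": -0.3,"gripper": 0.025},
  ],
)

```text
time_s: 25.3
tool_pos: [427.5, 127.6, 108.9]
tcp_rot: [179.8, 0.1, 107.4]
contact_force: [0.1, -4.1, 8.1]
width: 31.9
grip_force: 59.4
```

```bash
python3 cap.py k6.png 116
```

```text
t 25.35 [427.5 127.6 109. ] yaw 107.5 F [-0.4 -3.4  9. ] Mz [-0.635  0.06  -0.042] w 32.0 g 59.435627460479736
brass c 427.2 127.5 r 8.2 black 2078 -41.88889392530191 white 1611 -41.86319309363608
```

Emit:
send_rows(
  series=[
    {"dx": 0,"dy": 0,"dz": 0,"wx": 0,"wy": 0,"wz": -0.08,"gripper": 0.025},
    {"dx": 0,"dy": 0,"dz": 0,"wx": 0,"wy": 0,"wz": -0.16,"gripper": 0.025},
    {"dx": 0,"dy": 0,"dz": 0,"wx": 0,"wy": 0,"wz": -0.16,"gripper": 0.025},
    {"dx": 0,"dy": 0,"dz": 0,"wx": 0,"wy": 0,"wz": -0.16,"gripper": 0.025},
  ],
)

```text
time_s: 25.68
tool_pos: [427.5, 127.6, 109.0]
tcp_rot: [179.8, 0.1, 98.4]
contact_force: [-0.5, -3.9, 8.1]
width: 31.6
grip_force: 59.4
```

```bash
python3 cap.py k7.png 116
```

```text
t 25.7333 [427.5 127.6 109. ] yaw 98.4 F [-0.3 -3.   8. ] Mz [-0.636  0.056 -0.   ] w 31.6 g 59.44219708442688
brass c 427.2 127.4 r 8.3 black 2164 -43.25446638269186 white 1509 -50.88170561441475
```

Emit:
send_rows(
  series=[
    {"dx": 0,"dy": 0,"dz": 0,"wx": 0,"wy": 0,"wz": 0,"gripper": 0.035},
    {"dx": 0,"dy": 0,"dz": 0,"wx": 0,"wy": 0,"wz": 0,"gripper": 0.05},
    {"dx": 0,"dy": 0,"dz": 0,"wx": 0,"wy": 0,"wz": 0,"gripper": 0.05},
    {"dx": 0,"dy": 0,"dz": 0,"wx": 0,"wy": 0,"wz": 0,"gripper": 0.05},
    {"dx": 0,"dy": 0,"dz": 0.02,"wx": 0,"wy": 0,"wz": 0,"gripper": 0.05},
    {"dx": 0,"dy": 0,"dz": 0.055,"wx": 0,"wy": 0,"wz": 0,"gripper": 0.05},
    {"dx": 0,"dy": 0,"dz": 0.095,"wx": 0,"wy": 0,"wz": 0,"gripper": 0.05},
    {"dx": 0,"dy": 0,"dz": 0.11,"wx": 0,"wy": 0,"wz": 0,"gripper": 0.05},
    {"dx": 0,"dy": 0,"dz": 0.11,"wx": 0,"wy": 0,"wz": 0,"gripper": 0.05},
    {"dx": 0,"dy": 0,"dz": 0.11,"wx": 0,"wy": 0,"wz": 0,"gripper": 0.05},
  ],
)

```text
time_s: 26.57
tool_pos: [426.5, 128.1, 217.8]
tcp_rot: [179.9, -0.0, 98.4]
contact_force: [-0.2, -0.0, 0.4]
width: 50.0
grip_force: 0.0
```

```bash
python3 cap.py k8.png 116; python3 press.py w9.png | grep -E 'red|brass' | head -3
```

```text
t 26.6167 [425.7 127.9 216.6] yaw 98.4 F [ 0.6  0.6 -1.2] Mz [-0.029  0.04   0.056] w 50.0 g 0.0
brass c 436.1 137.2 r 21.1 black 59117 139.63417820456246 white 0 None
red 364 [322.0, 13.2] [431.6 256.3 108. ]
red 36 [354.5, 215.3] [477.  133.4 108. ]
brass 347 [282.3, 216.2] [426.6 129.  118. ]
```

```bash
python3 -c "
from cell import r
print(r.job_done())"
```

```text
the job is handed in; nothing more can be done
None
```

I handed the job in: the heat sink is seated on the pad, the arm is against its stop, and the clutch has slipped by about 0.2 rad (measured before I let go of the cap); no verdict came back, and I did not check the foot force or the bystanders' final positions.

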